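# Find and zero the high spot of a honing wheel

### The arm

A 7-joint arm with a two-finger parallel gripper is mounted at the origin on a cart in front of the work surface, level with it; the furniture and walls round the work are solid. World frame = base frame: x ahead of the robot, y to its left, z up, the work surface at z = 0. Lengths are in m, angles in rad, forces in N, time in s.
With the tool pointing down it reaches from about 0.4 to 0.85 m from the base axis. Payload 10.4 kg.
Tool frame: the origin (TCP) lies midway between the tips of the shut fingers; the grasp point (between the pads) lies manip.grip_depth behind it (manip.grip_depth is the distance from the TCP to the grasp point, in m); z points along the fingers, x is the direction in which the jaws open and shut, and the axes are right-handed (so a half turn about z gives the same grasp; the last joint's range is limited). The gripper opens to 85 mm and grips with 20 to 120 N. Pads are 22 mm wide; open, the fingers measure 114 mm over their backs; the gripper's body (76 mm by 85 mm) begins 54 mm behind the grasp point. The pads swing forward as they close: fully open they stand 13 mm farther back than shut.
Start: joints at [-1.366, 0.332, -0.065, 1.46, 0.022, 1.35, -0.088], TCP at [0.141, 0.609, 0.231] pointing down, gripper open.
Joint ranges: [-2.6, 2.6], [-0.5, 2.12], [-1.47, 1.34], [0.16, 2.42], [-1.27, 4.41], [0.06, 2.06], [-2.6, 2.6]. Speed limits (rad/s): [2.22, 2.22, 2.79, 2.79, 3.14, 3.14, 3.14].

### API

Orientations are given as a unit quaternion [x, y, z, w].
In Python, from workcell import manip gives the robot as it stands. The module is installed in compiled form; this text tells all that it offers.
- The arm moves only by the tool send_rows, never from a script. Its argument "steps" is a list of rows, each a list of 2 entries, a list of its own where there are three numbers: the shift along the tool's x, y, z in m, then the turn about the tool's z in rad. In form: [[[x, y, z], spin], ...]. A call has exactly 8 rows; each row is the pose to reach, as a shift and turn from the pose commanded when the call began, along the tool's axes at that moment; what a row does not reach only later rows make up. A row lasts 1/8 s, in which the tool goes at most 62.5 mm and 10.7 degrees, less where a joint would pass 70% of its speed; a pose out of reach is approached as far as the arm can. A call with a gripper value outside its range is refused whole. "hand" is the opening, from 0 (shut) to 1 (fully open), set as the call begins (left out, the last holds). The fingers move at their own pace and stop on an object; "force" is the grip in N (left out, the last holds). Time passes only in rows, so rows that repeat a pose let the fingers close, or fill a call up. It gives the time, the measured TCP pose, the force and the opening at its end, in the units of the state.
- manip.get_obs(): the state, without advancing time (a new reading comes with each control period).
- manip.camera(name): name is "scene" or "side" or "wrist"; returns (picture, depth): 480x640x3 uint8, red, green, blue; 480x640 float32, m along the optical axis (not along the pixel's ray), 0 where there is no reading.
- manip.camera_info(name): a dict with "intrinsics" (3x3 intrinsics, pixels), "dist_coeffs" ([k1, k2, p1, p2, k3] as OpenCV has them; the pictures are not rectified), "pose" (4x4, takes a point from camera to world coordinates); the wrist camera has in their place "T_tool_cam" (4x4, takes a point from camera to tool coordinates, whose origin is the TCP and whose axes are the tool frame's). Camera axes: x right, y up, looking along -z (the intrinsics and any distortion apply to the point x, -y, -z); pixel columns grow to the right and rows downward; lengths in m; the calibration is good to about 2 mm. A picture is of the moment at which its call begins: read the wrist's pose just before it. camera_info takes no time and is no camera call.
- manip.hand_in(): hands the job in, once; it reports no verdict.
The state is a dict: "clock": time; "joint_pos": joint angles; "joint_velocities": joint speeds; "tau": joint torques, N m; "position": TCP position; "ee_rot": TCP orientation; "ft_force": force on the tool from outside, world axes, zero at the start; "torque": the same for the moment, N m; "grip_width": opening from 0.0 (shut) to 1.0 (fully open).
Only numpy, scipy, OpenCV 4.12 (cv2) and the standard library are available. Lean on these libraries where they do the work, as an engineer would, in place of code of your own. Each camera call takes 0.05 s, during which the arm holds its last target.

### The job

The new wooden honing wheel on the truing stand runs out of round, and the high side has to be found before it is pared down. Slide the dial gauge in until its sprung plunger bears on the rim, pressed in far enough to stay in touch all the way round but never run onto its stop; crank the wheel round and leave it with its high spot right at the plunger; then turn the dial's bezel until its zero mark stands at the needle. Handle the gauge gently, let go of everything, and leave the other things on the bench where they are.

Things in the scene. Friction and masses are not known exactly. Their poses are not given: they have to be found in the camera images.
- truing_stand: Cast grey base plate 340 x 120 x 14 mm fixed to the bench, with a vertical arbor near one end and a gauge slide at the other; all the following parts are on it. Origin: centre of its underside. Its x axis runs along the plate from the arbor to the gauge.
- arbor_axis (a point): Point on the vertical axis of the arbor, 52 mm above the bench, 85 mm from the stand's origin towards its -x. The arbor, with wheel and crank, turns either way without end and stays where it is left.
- wheel_middle (a point): Point on the arbor axis at the wheel's top face, 65 mm above the bench. The laminated wooden wheel is 140 mm in diameter and 26 mm thick and clamped to the arbor; it was bored 3 mm off its middle, so that its rim lies 67 to 73 mm from the axis. Where its high spot lies relative to the crank is not known; at the start it is at least 60 degrees from the plunger.
- crank_grip (a point): Dark wooden knob of the crank on top of the arbor: upright, round, 17 mm in diameter, from 88 to 122 mm above the bench; this point is on its axis, 108 mm above the bench. It travels on a circle of 45 mm radius round the arbor axis and spins freely on its own pin; turning the wheel takes about 2 N there.
- gauge_slide: Slide with the dial gauge, on ways along the stand's x axis. Origin: below the dial's centre, at bench height; axes as the stand's. It slides towards the wheel (the stand's -x) against about 6 N of friction plus the plunger's spring, stays where it is left, and has up to 50 mm of travel. The gauge is delicate: squeezing it with 10 N a finger is enough, 30 N would harm it.
- slide_post (a point): Black upright round thumb post on the slide, to move it by, 66 mm behind the dial's centre (away from the wheel): 16 mm in diameter, from 50 to 84 mm above the bench; this point is on its axis, 66 mm above the bench.
- dial_center (a point): Centre of the dial, which lies face up, 72.5 mm above the bench. Under it is the gauge body, 55 mm in diameter, down to 42 mm; the 10 mm thick barrel of the plunger leaves it towards the wheel, 52 mm above the bench, and ends 45 mm from the dial's centre.
- bezel_ring (a point): Centre of the knurled steel bezel ring round the dial, 68 mm above the bench, straight below the dial's centre: 60 mm in diameter, from 62 to 74 mm above the bench. It turns either way about the upright axis, without end (0.03 N m of friction), and the graduated face with the zero mark turns with it.
- plunger_tip (a point): Foremost point of the round nose of the plunger, 52 mm above the bench, on the line from the dial's centre to the arbor axis; 66 mm from the dial's centre when the plunger is free, less when it is pressed in. While it touches, its horizontal distance from the arbor axis is the wheel's radius there, less about 0.2 mm by which the nose sinks in.
- plunger (a joint): How far the plunger is pressed into the gauge: 0 free, 0.013 m on its stop; its spring gives 0.6 N at 0 and 0.05 N more for each mm.
- needle_tip (a point): Tip of the black needle, 21 mm from the dial's centre. The needle turns with the plunger: 0 when free, where it points straight away from the wheel to the thumb post, then 20 degrees clockwise seen from above for each mm that the plunger is pressed in (260 degrees at the stop).
- zero_mark (a point): Zero mark on the white dial face: a long, thick black bar with a small black lug beside it on the bezel; the other marks are thinner, one long one for each mm (20 degrees) and a short one between. This point lies on the bar, 21 mm from the dial's centre. It turns with the bezel.
- wax_tin: Bystander: open round tin of honing wax, 61 mm across, 18 mm high. Origin: centre of its underside.
- sanding_block: Bystander: wooden sanding block, 93 x 87 x 34 mm over all. Origin: centre of its underside.
- carving_chisel: Bystander: carving chisel with a dark wooden handle, 198 x 41 x 31 mm over all, lying beside the stand. Origin: middle of its underside.

How it is judged:
On the way, in this order (a step that is already met when the one before it is completed fails the run):
1. the plunger bears on the rim, pressed in at least 1.5 mm (value of joint plunger above 0.0015 m), for 0.3 s.
2. the high spot of the wheel stands at the plunger (horizontal distance between plunger_tip and arbor_axis above 0.0726 m and value of joint plunger above 0.0015 m), for 0.3 s.
3. the bezel's zero mark stands at the needle with the high spot at the plunger (horizontal distance between plunger_tip and arbor_axis above 0.0726 m and value of joint plunger above 0.0058 m and distance between needle_tip and zero_mark below 0.0038 m), for 0.3 s.
At the end, for the whole second after the job is handed in: High spot at the plunger (radius there, as felt by the nose, above 72.6 mm: 73 mm less 0.2 mm of give, so about 20 degrees either way); plunger pressed in more than 5.8 mm (it would still touch at the low spot, 6 mm lower); zero mark within 3.8 mm (half a division) of the needle's tip (all of step 3).
It fails at once if the plunger is driven onto its stop (value of joint plunger above 0.0128 m).
It fails at once if the gauge or its slide is pressed or squeezed with more than 60 N in all (30 N a finger) (contact force between the fingers and gauge_slide above 60 N).
It fails at once if a bystander is shoved (distance of any of wax_tin, sanding_block, carving_chisel from where it was at the start of the episode above 0.02 m).
It also fails if it takes over 72 s, if anything falls off the work surface, if the arm or the gripper's body presses on something with over 40 N, if the wrist force passes 120 N, or if a joint passes its speed limit or range.

## Working session

There is one attempt and no reset: what is moved stays moved. The work goes in short steps, Python scripts to look and compute and a tool call to move; the robot and the scene stay as the last step left them, time stands still between calls to the robot, and variables do not carry over. Pictures are saved under pics/ and viewed, and the job is handed in when it is done.

Besides the shell and the picture viewer there is one more tool, called after "Call:" by a JSON object that holds its "op" and its "data", one argument or row to a line. send_rows: Moves the arm, as the interface text tells. Its arguments: {"type":"object","properties":{"steps":{"type":"array"},"hand":{"type":"number"},"force":{"type":"number"}},"required":["steps"]}

```bash
mkdir -p pics
cat > h.py <<'E'
import numpy as np, cv2
from workcell import manip
from scipy.spatial.transform import Rotation as R
def T_tool(o):
    T=np.eye(4);T[:3,:3]=R.from_quat(o["ee_rot"]).as_matrix();T[:3,3]=o["position"];return T
def grab(name,tag):
    o=manip.get_obs(); p,d=manip.camera(name); ci=manip.camera_info(name)
    T=T_tool(o)@np.array(ci["T_tool_cam"]) if name=="wrist" else np.array(ci["pose"])
    K=np.array(ci["intrinsics"]);D=np.array(ci["dist_coeffs"],float)
    np.savez(f"{tag}.npz",p=p,d=d,T=T,K=K,D=D); cv2.imwrite(f"pics/{tag}.png",p[:,:,::-1]); return dict(p=p,d=d,T=T,K=K,D=D)
def load(tag): return dict(np.load(f"{tag}.npz"))
def ray(v,uv):
    uv=np.array(uv,float).reshape(-1,1,2)
    n=cv2.undistortPoints(uv,v["K"],v["D"]).reshape(-1,2)
    c=np.c_[n[:,0],-n[:,1],-np.ones(len(n))]
    return v["T"][:3,3], c@v["T"][:3,:3].T
def onz(v,uv,z):
    o,r=ray(v,uv); return o+r*((z-o[2])/r[:,2])[:,None]
def dep(v,uv):
    o,r=ray(v,uv); uv=np.array(uv).reshape(-1,2).astype(int)
    return o+r*v["d"][uv[:,1],uv[:,0]][:,None]
def proj(v,P):
    P=np.array(P,float).reshape(-1,3); c=(P-v["T"][:3,3])@v["T"][:3,:3]
    c=c*[1,-1,-1]; return cv2.projectPoints(c,np.zeros(3),np.zeros(3),v["K"],v["D"])[0].reshape(-1,2)
E
python3 - <<'E'
from h import *
o=manip.get_obs(); print({k:np.round(v,3) for k,v in o.items()}, manip.grip_depth)
for n in("scene","side","wrist"):
    v=grab(n,n+"0"); print(n,v["T"].round(3),v["K"].round(1),v["D"])
E
```

```text
{'clock': np.float64(0.0), 'joint_pos': array([-1.366,  0.333, -0.065,  1.461,  0.022,  1.35 , -0.089]), 'joint_velocities': array([ 0.001,  0.   ,  0.   ,  0.   ,  0.002, -0.   ,  0.001]), 'tau': array([-0.0000e+00, -6.2544e+01,  4.9000e-02, -3.9161e+01,  1.6000e-02,
        1.0000e-02, -0.0000e+00]), 'position': array([0.141, 0.608, 0.231]), 'ee_rot': array([ 0.783,  0.622, -0.001,  0.   ]), 'ft_force': array([ 0.21 , -0.095, -0.878]), 'torque': array([-0.017,  0.048,  0.044]), 'grip_width': np.float64(1.004)} 0.0187
scene [[-0.509  0.375 -0.775 -0.225]
 [-0.861 -0.248  0.445  0.542]
 [-0.025  0.894  0.448  0.527]
 [ 0.     0.     0.     1.   ]] [[547.5   0.  317.9]
 [  0.  547.5 238.9]
 [  0.    0.    1. ]] [-0.07994225  0.          0.          0.          0.        ]
side [[ 0.959  0.164 -0.23   0.26 ]
 [-0.282  0.51  -0.813 -0.877]
 [-0.016  0.844  0.536  0.757]
 [ 0.     0.     0.     1.   ]] [[624.3   0.  315. ]
 [  0.  624.3 231.7]
 [  0.    0.    1. ]] [-0.01909425  0.          0.          0.          0.        ]
wrist [[ 0.226 -0.928 -0.296  0.066]
 [ 0.974  0.214  0.07   0.627]
 [-0.002 -0.305  0.952  0.373]
 [ 0.     0.     0.     1.   ]] [[361.    0.  324.9]
 [  0.  361.  244.3]
 [  0.    0.    1. ]] [-0.03200369  0.          0.          0.          0.        ]
```

View pics/scene0.png

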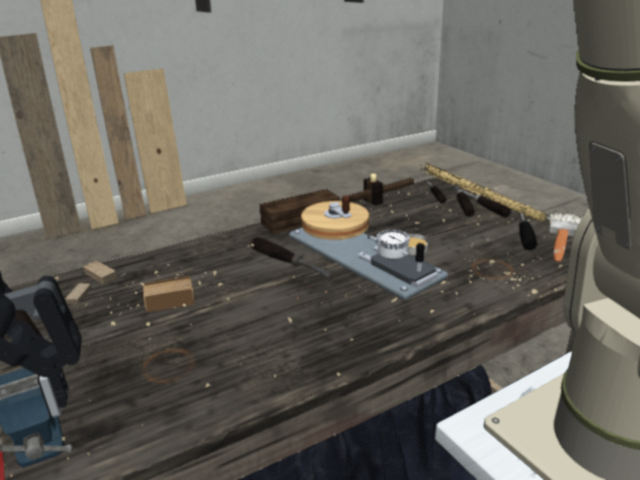

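View pics/side0.png

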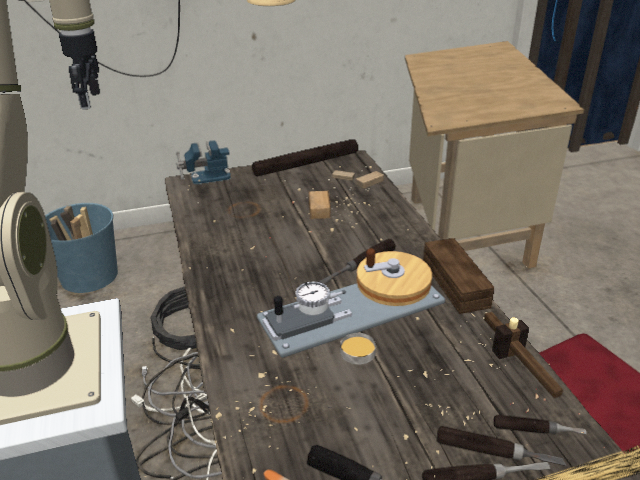

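View pics/wrist0.png

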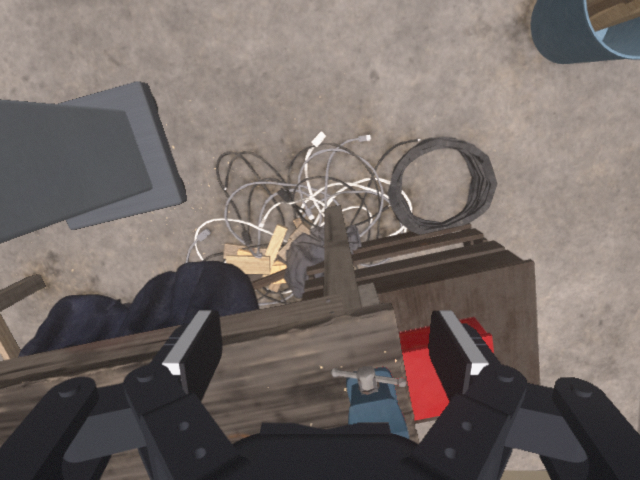

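The side view shows the whole stand: wheel near (395,275), crank knob (371,257), dial (313,293), post (278,304), tin (357,347). The scene view shows the same parts, smaller. I'll enlarge both.

Run:
```python
from h import *
v=load("side0");c=v["p"][225:365,245:455,::-1];cv2.imwrite("pics/side0c.png",cv2.resize(c,None,fx=3.8,fy=3.8,interpolation=cv2.INTER_CUBIC))
v=load("scene0");c=v["p"][180:305,230:460,::-1];cv2.imwrite("pics/scene0c.png",cv2.resize(c,None,fx=3.4,fy=3.4,interpolation=cv2.INTER_CUBIC))
```

```text
(no output)
```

View pics/side0c.png

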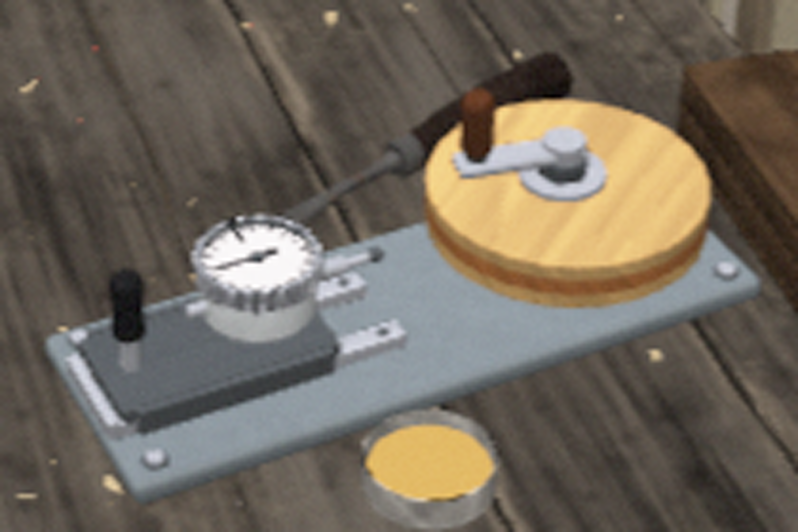

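View pics/scene0c.png

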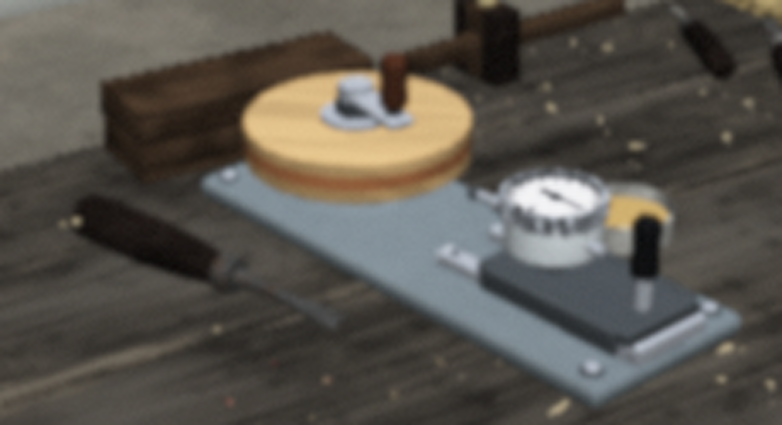

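```bash
cat >> h.py <<'E'
def tri(vs,uvs):
    A=np.zeros((3,3));b=np.zeros(3);L=[]
    for v,uv in zip(vs,uvs):
        o,r=ray(v,uv);r=r[0]/np.linalg.norm(r[0]);M=np.eye(3)-np.outer(r,r);A+=M;b+=M@o;L.append((M,o))
    P=np.linalg.solve(A,b); return P,[np.linalg.norm(M@(P-o)) for M,o in L]
E
python3 - <<'E'
from h import *
s=load("side0");c=load("scene0")
f=lambda p:(245+p[0]/3.8,225+p[1]/3.8)
g=lambda p:(230+p[0]/3.4,180+p[1]/3.4)
for n,a,b,z in [("dial",(259,255),(554,195),.0725),("posttop",(126,276),(647,222),.084),("knobtop",(478,97),(395,60),.122),("hub",(565,135),(357,85),.09)]:
    P,e=tri([s,c],[f(a),g(b)]);print(n,P.round(4),np.round(e,4),"side on z",onz(s,f(a),z).round(4),"scene",onz(c,g(b),z).round(4),"dep",dep(s,f(a)).round(4))
for n,a in [("c1",(50,345)),("c2",(140,497)),("c3",(757,285))]: print(n,onz(s,f(a),.014).round(4))
for n,a,z in[("tin",(428,460),.014),("chisel end",(560,75),.015),("chis tip",(300,215),.01),("block",(690,65),.034)]: print(n,onz(s,f(a),z).round(3))
E
```

```text
dial [ 0.4931 -0.0308  0.0719] [0.0014 0.0014] side on z [[ 0.4942 -0.0299  0.0725]] scene [[ 0.4898 -0.0294  0.0725]] dep [[ 0.4938 -0.0312  0.0735]]
posttop [ 0.4272 -0.0398  0.0816] [0.0019 0.0019] side on z [[ 0.4282 -0.0408  0.084 ]] scene [[ 0.4206 -0.0358  0.084 ]] dep [[ 0.4286 -0.0388  0.0824]]
knobtop [ 0.6105 -0.0037  0.1184] [0.0022 0.0022] side on z [[ 0.6107 -0.0056  0.122 ]] scene [[0.5986 0.0026 0.122 ]] dep [[ 0.611  -0.005   0.1215]]
hub [ 0.6559 -0.0053  0.0869] [0.0029 0.0029] side on z [[ 0.6571 -0.0056  0.09  ]] scene [[6.437e-01 3.000e-04 9.000e-02]] dep [[ 0.6585 -0.0024  0.0876]]
c1 [[0.3981 0.0053 0.014 ]]
c2 [[ 0.4147 -0.1095  0.014 ]]
c3 [[ 0.7433 -0.0554  0.014 ]]
tin [[ 0.545 -0.125  0.014]]
chisel end [[0.722 0.148 0.015]]
chis tip [[0.545 0.074 0.01 ]]
block [[0.782 0.109 0.034]]
```

Call:
{"op": "send_rows", "data": {
  "steps": [
    [[-0.042,0.041,-0.003],0.084],
    [[-0.085,0.082,-0.006],0.168],
    [[-0.127,0.124,-0.009],0.252],
    [[-0.17,0.165,-0.012],0.336],
    [[-0.212,0.206,-0.015],0.42],
    [[-0.254,0.248,-0.018],0.504],
    [[-0.297,0.289,-0.021],0.588],
    [[-0.339,0.33,-0.024],0.672]
  ],
  "hand": 0.4,
  "force": 20
}}

```text
clock: 1.15
position: [0.3867, 0.2022, 0.2554]
ee_rot: [0.945, 0.328, 0.0, -0.0]
ft_force: [2.0, 1.1, 0.9]
grip_width: 0.4
```

```bash
cat >> h.py <<'E'
def to(target,phi_deg):
    o=manip.get_obs();T=T_tool(o);d=T[:3,:3].T@(np.array(target)-o["position"])
    ph=np.degrees(np.arctan2(T[1,0],T[0,0]));s=(ph-phi_deg+180)%360-180
    print("t",round(float(o["clock"]),2),"pos",o["position"].round(4),"phi",round(ph,2),"tool d",d.round(4),"spin",round(np.radians(s),4),"tilt",T[:3,2].round(4),"grip",round(float(o["grip_width"]),3),"F",np.round(o["ft_force"],2),"j7",o["joint_pos"][6].round(2))
E
python3 -c "
from h import *
to([.57,-.10,.27],9)"
```

```text
t 1.15 pos [0.3867 0.2022 0.2554] phi 38.29 tool d [-0.0434  0.3508 -0.0147] spin 0.5112 tilt [ 1.e-04  5.e-04 -1.e+00] grip 0.4 F [2.02 1.13 0.95] j7 0.05
```

Call:
{"op": "send_rows", "data": {
  "steps": [
    [[-0.007,0.055,-0.002],0.08],
    [[-0.014,0.11,-0.004],0.16],
    [[-0.021,0.168,-0.007],0.24],
    [[-0.028,0.228,-0.01],0.33],
    [[-0.036,0.285,-0.012],0.41],
    [[-0.043,0.35,-0.015],0.51],
    [[-0.043,0.35,-0.015],0.51],
    [[-0.043,0.35,-0.015],0.51]
  ]
}}

```text
clock: 2.15
position: [0.5698, -0.0965, 0.2698]
ee_rot: [0.997, 0.081, -0.001, -0.0]
ft_force: [-0.5, 0.2, -0.3]
grip_width: 0.4
```

```bash
python3 -c "
from h import *
to([.57,-.10,.27],9)
v=grab('wrist','w1')
print(v['T'].round(3))"
```

```text
t 2.15 pos [ 0.5698 -0.0965  0.2698] phi 9.24 tool d [-0.0003  0.0035 -0.0002] spin 0.0041 tilt [-0.0011  0.     -1.    ] grip 0.4 F [-0.54  0.23 -0.33] j7 0.39
[[ 0.987 -0.153 -0.048  0.558]
 [ 0.161  0.94   0.301 -0.019]
 [-0.001 -0.305  0.952  0.412]
 [ 0.     0.     0.     1.   ]]
```

View pics/w1.png

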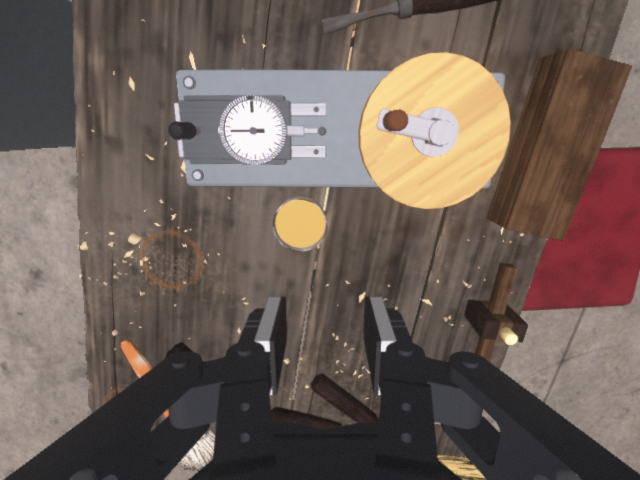

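The wrist view shows the stand in full: post top (180,130), dial (253,130), nose (323,131), knob (396,120), hub (437,131), wheel rim about centre (435,130). I'll measure with masks.

Run:
```python
from h import *
v=load("w1");p=v["p"]
c=p[45:215,165:515,::-1]
cv2.imwrite("pics/w1a.png",cv2.resize(c[:, :175],None,fx=4.5,fy=3.5*4.5/3.5*.75,interpolation=cv2.INTER_CUBIC) if 0 else cv2.resize(c[30:130,:175],None,fx=4.5,fy=4.5,interpolation=cv2.INTER_CUBIC))
cv2.imwrite("pics/w1b.png",cv2.resize(c[:,185:],None,fx=3.4,fy=3.4,interpolation=cv2.INTER_CUBIC))
```

```text
(no output)
```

View pics/w1a.png

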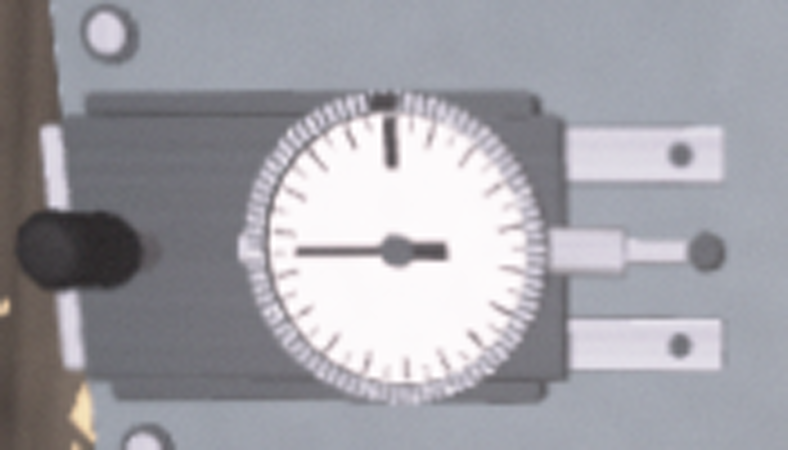

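View pics/w1b.png

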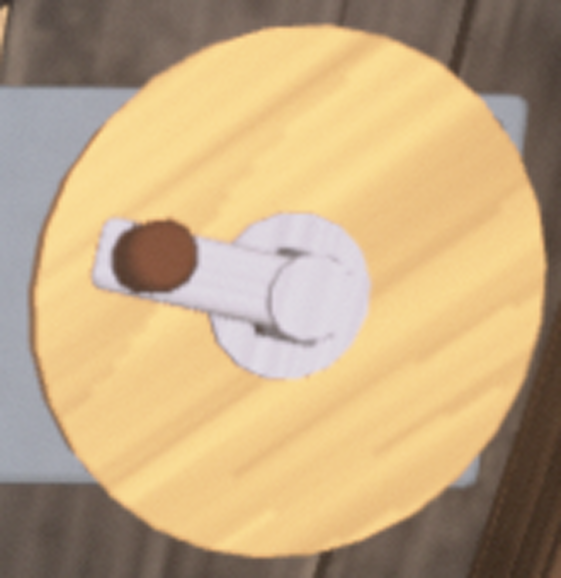

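Run:
```python
from h import *
from scipy.optimize import least_squares
v=load("w1");p=v["p"]; s=load("side0")
def circ(P):
    r=least_squares(lambda q:np.hypot(P[:,0]-q[0],P[:,1]-q[1])-q[2],[*P[:,:2].mean(0),.05],loss="soft_l1",f_scale=.0005).x
    return r, np.std(np.hypot(P[:,0]-r[0],P[:,1]-r[1])-r[2])
hsv=cv2.cvtColor(p,cv2.COLOR_RGB2HSV)
H,S,V=cv2.split(hsv)
# wheel
m=((H>10)&(H<32)&(S>70)&(V>130)).astype(np.uint8); m[:45]=0;m[215:]=0;m[:,:350]=0;m[:,515:]=0
m=cv2.morphologyEx(m,cv2.MORPH_OPEN,np.ones((3,3)))
cs,_=cv2.findContours(m,cv2.RETR_EXTERNAL,cv2.CHAIN_APPROX_NONE);c=max(cs,key=cv2.contourArea)
P=onz(v,c.reshape(-1,2)+0.0,.065);r,e=circ(P);print("wheel c",r.round(4),e, "area",cv2.contourArea(c)); W=r
# washer grey
m2=((S<40)&(V>150)).astype(np.uint8)
g=lambda x,y:(165+185+x/3.4-.5*0,45+y/3.4)
# dial white
m3=((S<25)&(V>215)).astype(np.uint8);m3[:,:200]=0;m3[:,300:]=0;m3[:80]=0;m3[180:]=0
m3=cv2.morphologyEx(m3,cv2.MORPH_OPEN,np.ones((3,3)))
cs,_=cv2.findContours(m3,cv2.RETR_EXTERNAL,cv2.CHAIN_APPROX_NONE);c=max(cs,key=cv2.contourArea);h=cv2.convexHull(c)
(x,y),rad=cv2.minEnclosingCircle(h);el=cv2.fitEllipse(h);print("dial px",x,y,rad,el);
P=onz(v,[el[0]],.0725);print("dial",P.round(4))
for n,ps in [("washer edge",[(210,300),(225,345),(250,368),(290,379),(325,370),(352,345),(368,310),(368,270),(350,235),(320,217),(290,212),(255,222)]),("hubtop edge",[(352,300),(345,270),(325,256),(300,255),(278,270),(270,300),(280,328),(305,340),(335,328)])]:
    for z in (.067,.07,.086,.088,.09):
        r,e=circ(onz(v,[g(*q) for q in ps],z));print(n,z,r.round(4),round(e,5))
f=lambda p:(245+p[0]/3.8,225+p[1]/3.8)
a=lambda x,y:(165+x/4.5,75+y/4.5)
for n,q,sp in [("dial hub",a(397,249),(259,255)),("post top",a(48,249),(126,276)),("knob top",g(153,257),(478,97)),("hubtop",g(311,297),(565,135)),("nose",a(722,251),(385,254)),("zero",a(391,143),(237,231))]:
    P,e=tri([v,s],[q,f(sp)]);print(n,np.round(q,1),P.round(4),np.round(e,4),"dep",dep(v,q).round(4))
# plate edges / direction
q=[a(397,249),a(48,249),a(705,251)]
for z,qq in zip((.0725,.084,.052),q): print(onz(v,qq,z).round(4))
print("knob",onz(v,g(153,257),.122).round(4))
```

```text
wheel c [ 0.6586 -0.0075  0.0698] 0.0004018461187211433 area 18472.5
dial px 253.0 130.0 30.413911819458008 ((253.13392639160156, 129.6238250732422), (56.41756057739258, 60.052001953125), 158.5772705078125)
dial [[ 0.4938 -0.03    0.0725]]
washer edge 0.067 [ 0.6583 -0.0054  0.0217] 0.00034
washer edge 0.07 [ 0.6575 -0.0056  0.0215] 0.00033
washer edge 0.086 [ 0.6528 -0.0062  0.0205] 0.00032
washer edge 0.088 [ 0.6522 -0.0063  0.0203] 0.00031
washer edge 0.09 [ 0.6517 -0.0064  0.0202] 0.00031
hubtop edge 0.067 [ 0.6635 -0.0045  0.0112] 0.00022
hubtop edge 0.07 [ 0.6626 -0.0046  0.0111] 0.00022
hubtop edge 0.086 [ 0.6577 -0.0053  0.0106] 0.00021
hubtop edge 0.088 [ 0.6571 -0.0054  0.0105] 0.00021
hubtop edge 0.09 [ 0.6565 -0.0055  0.0105] 0.00021
dial hub [253.2 130.3] [ 0.494  -0.0306  0.0731] [0. 0.] dep [[ 0.494  -0.0306  0.0731]]
post top [175.7 130.3] [ 0.4285 -0.0407  0.0838] [0.0002 0.0002] dep [[ 0.4291 -0.0407  0.085 ]]
knob top [395.  120.6] [ 0.6104 -0.0046  0.1212] [0.0007 0.0007] dep [[ 0.6094 -0.0044  0.1227]]
hubtop [441.5 132.4] [ 0.6569 -0.0056  0.09  ] [0.0002 0.0002] dep [[ 0.657  -0.0055  0.0891]]
nose [325.4 130.8] [ 0.5589 -0.0209  0.0513] [0.0007 0.0007] dep [[ 0.5583 -0.0207  0.0545]]
zero [251.9 106.8] [ 0.4899 -0.0105  0.0732] [0.0009 0.0009] dep [[ 0.4906 -0.0108  0.0724]]
[[ 0.4939 -0.0306  0.0725]]
[[ 0.4287 -0.0408  0.084 ]]
[[ 0.5547 -0.0213  0.052 ]]
knob [[ 0.6095 -0.0044  0.122 ]]
```

```bash
python3 -c "
from h import *
to([.4287,-.0408,.12],8.9)
to([.4287,-.0408,.055],8.9)"
```

```text
t 2.2 pos [ 0.5697 -0.0956  0.27  ] phi 9.32 tool d [-0.1302 -0.0768  0.1502] spin 0.0074 tilt [-6.e-04  8.e-04 -1.e+00] grip 0.397 F [-0.2  -0.98 -0.23] j7 0.39
t 2.2 pos [ 0.5697 -0.0956  0.27  ] phi 9.32 tool d [-0.1302 -0.0767  0.2152] spin 0.0074 tilt [-6.e-04  8.e-04 -1.e+00] grip 0.397 F [-0.2  -0.98 -0.23] j7 0.39
```

Call:
{"op": "send_rows", "data": {
  "steps": [
    [[-0.035,-0.02,0.03],0.007],
    [[-0.07,-0.042,0.06],0.007],
    [[-0.105,-0.063,0.09],0.007],
    [[-0.13,-0.077,0.12],0.007],
    [[-0.13,-0.077,0.13],0.007],
    [[-0.13,-0.077,0.14],0.007],
    [[-0.13,-0.077,0.15],0.007],
    [[-0.13,-0.077,0.15],0.007]
  ],
  "hand": 0.36,
  "force": 20
}}

```text
clock: 3.2
position: [0.4295, -0.0418, 0.1198]
ee_rot: [0.997, 0.077, -0.0, 0.0]
ft_force: [-0.7, -0.6, -0.4]
grip_width: 0.356
```

```bash
python3 -c "
from h import *
to([.4287,-.0408,.055],8.9)
grab('wrist','w2')
to([.4287,-.0408,.055],8.9)
"
```

```text
t 3.2 pos [ 0.4295 -0.0418  0.1198] phi 8.81 tool d [-0.0005 -0.0012  0.0648] spin -0.0016 tilt [-8.e-04 -9.e-04 -1.e+00] grip 0.356 F [-0.7  -0.55 -0.36] j7 0.14
t 3.25 pos [ 0.4296 -0.0419  0.1202] phi 8.8 tool d [-0.0007 -0.0012  0.0652] spin -0.0018 tilt [-4.e-04 -7.e-04 -1.e+00] grip 0.361 F [0.75 0.1  0.08] j7 0.14
```

View pics/w2.png

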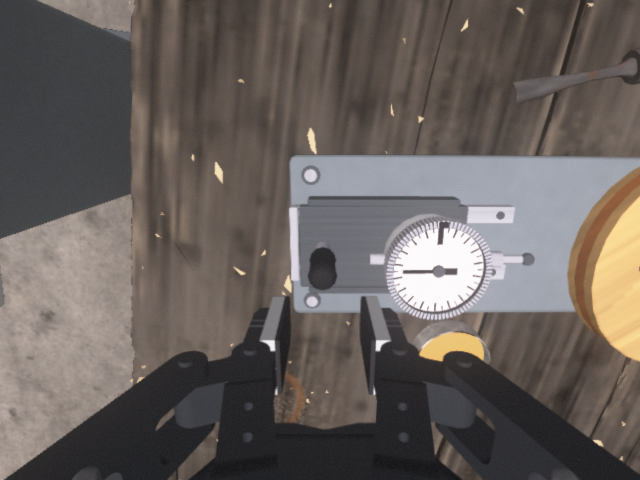

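The wrist view has the post top at (322,276), midway between the fingers (pads at 280 and 371). The dial is at (438,270) and the tin at (453,345). I'll check the points from here, then descend.

```bash
python3 -c "
from h import *
v=load('w2');w=load('w1')
print(onz(v,[(322,276)],.084).round(4),onz(v,[(438,271)],.0725).round(4))
print(tri([v,w],[(322,276),(175.7,130.3)]),tri([v,w],[(438,271),(253.2,130.3)]))
"
```

```text
[[ 0.428  -0.0389  0.084 ]] [[ 0.4933 -0.0306  0.0725]]
(array([ 0.42789596, -0.04055845,  0.0809328 ]), [np.float64(0.00047204730721884917), np.float64(0.0004720473072188261)]) (array([ 0.49365469, -0.03071978,  0.07167905]), [np.float64(0.0001378041582232986), np.float64(0.00013780415822329912)])
```

Call:
{"op": "send_rows", "data": {
  "steps": [
    [[-0.001,-0.001,0.01],0],
    [[-0.001,-0.001,0.02],0],
    [[-0.001,-0.001,0.03],0],
    [[-0.001,-0.001,0.04],0],
    [[-0.001,-0.001,0.05],0],
    [[-0.001,-0.001,0.06],0],
    [[-0.001,-0.001,0.065],0],
    [[-0.001,-0.001,0.065],0]
  ]
}}

```text
clock: 4.25
position: [0.428, -0.0408, 0.055]
ee_rot: [0.997, 0.077, -0.0, 0.0]
ft_force: [-0.3, -0.5, -0.1]
grip_width: 0.362
```

Call:
{"op": "send_rows", "data": {
  "steps": [
    [[0,0,0],0],
    [[0,0,0],0],
    [[0,0,0],0],
    [[0,0,0],0],
    [[0,0,0],0],
    [[0,0,0],0],
    [[0,0,0],0],
    [[0,0,0],0]
  ],
  "hand": 0.1,
  "force": 20
}}

```text
clock: 5.25
position: [0.4283, -0.0408, 0.0555]
ee_rot: [0.997, 0.077, 0.0, -0.0]
ft_force: [-2.1, -0.7, 5.5]
grip_width: 0.182
```

```bash
python3 -c "
from h import *
to([.4287+.0345*.988,-.0408+.0345*.153,.055],8.9)
grab('wrist','w3')
"
```

```text
t 5.25 pos [ 0.4283 -0.0408  0.0555] phi 8.82 tool d [0.0349 0.0001 0.0005] spin -0.0014 tilt [ 2.e-04  2.e-04 -1.e+00] grip 0.182 F [-2.09 -0.72  5.53] j7 0.23
```

View pics/w3.png

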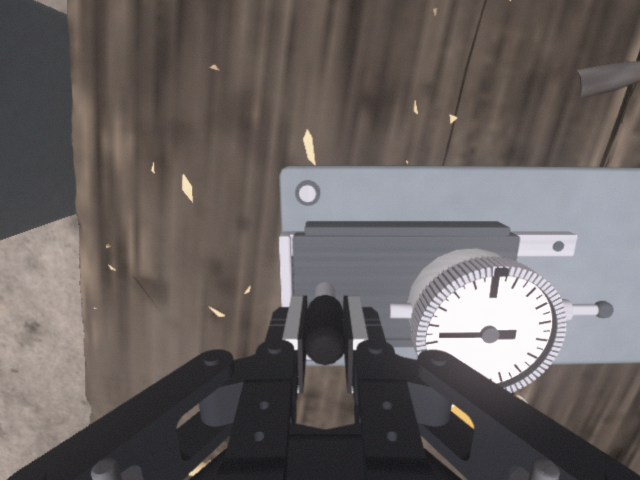

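The post is gripped (width 15.5 mm) and the fingers are clear of the bezel. Now I slide in to just short of contact.

Call:
{"op": "send_rows", "data": {
  "steps": [
    [[0.002,0,0],0],
    [[0.006,0,0],0],
    [[0.01,0,0],0],
    [[0.014,0,0],0],
    [[0.018,0,0],0],
    [[0.022,0,0],0],
    [[0.025,0,0],0],
    [[0.028,0,0],0]
  ]
}}

```text
clock: 6.3
position: [0.4555, -0.0366, 0.0555]
ee_rot: [0.997, 0.077, -0.001, -0.0]
ft_force: [-6.8, -1.2, 11.7]
grip_width: 0.179
```

```bash
python3 -c "
from h import *
grab('wrist','w4')
to([.4287+.0345*.988,-.0408+.0345*.153,.055],8.9)
"
```

```text
t 6.35 pos [ 0.4558 -0.0365  0.0555] phi 8.82 tool d [0.007  0.0001 0.0005] spin -0.0014 tilt [-9.e-04  1.e-04 -1.e+00] grip 0.189 F [-4.71 -0.4   8.13] j7 0.27
```

View pics/w4.png

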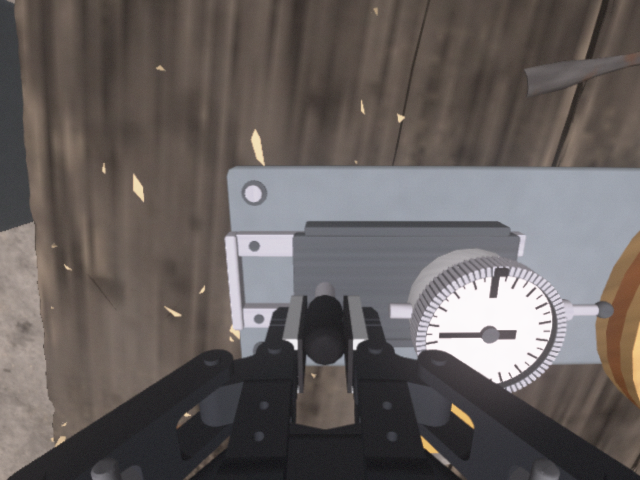

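The post is moving with the fingers; the nose at (605,311) is about at the rim and the needle is still at zero. I advance 4.5 mm more and read it.

Call:
{"op": "send_rows", "data": {
  "steps": [
    [[0.001,0,0],0],
    [[0.002,0,0],0],
    [[0.003,0,0],0],
    [[0.004,0,0],0],
    [[0.0045,0,0],0],
    [[0.0045,0,0],0],
    [[0.0045,0,0],0],
    [[0.0045,0,0],0]
  ]
}}

```text
clock: 7.35
position: [0.4598, -0.0359, 0.0555]
ee_rot: [0.997, 0.077, -0.001, -0.0]
ft_force: [-6.0, -0.9, 10.8]
grip_width: 0.183
```

```bash
python3 -c "
from h import *
v=grab('wrist','w5')
to([.4287+.0345*.988,-.0408+.0345*.153,.055],8.9)
cv2.imwrite('pics/w5c.png',cv2.resize(v['p'][220:400,380:640,::-1],None,fx=3,fy=3,interpolation=cv2.INTER_CUBIC))
"
```

```text
t 7.4 pos [ 0.4598 -0.0359  0.0555] phi 8.81 tool d [0.003  0.0001 0.0005] spin -0.0016 tilt [-1.2e-03  3.0e-04 -1.0e+00] grip 0.185 F [-5.68 -0.68  9.63] j7 0.27
```

View pics/w5c.png

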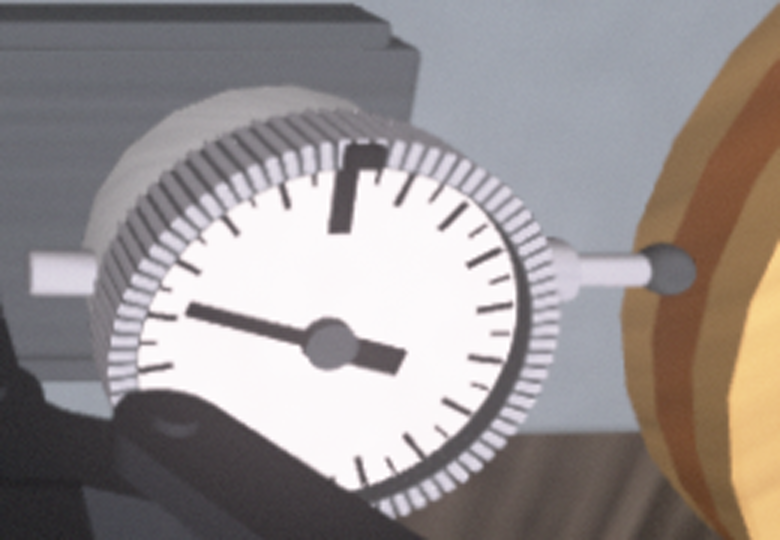

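```bash
cat >> h.py <<'E'
def ndl(v,c,tip,zero=None,ax=8.8):
    P=onz(v,[c,tip]+([zero] if zero else []),.0725)
    for q,n in zip(P[1:],("needle","zero")):
        d=q-P[0];a=(ax+180-np.degrees(np.arctan2(d[1],d[0])))%360
        print(n,"cw deg",round(a,1),"mm",round(a/20,2),"r",round(np.hypot(*d[:2])*1e3,1))
    print("dial",P[0].round(4))
E
python3 -c "
from h import *
v=load('w5');f=lambda x,y:(380+x/3,220+y/3)
ndl(v,f(328,343),f(187,309),f(343,213))"
```

```text
needle cw deg 15.0 mm 0.75 r 20.2
zero cw deg 87.5 mm 4.38 r 19.1
dial [ 0.5256 -0.0257  0.0725]
```

Call:
{"op": "send_rows", "data": {
  "steps": [
    [[0.001,0,0],0],
    [[0.002,0,0],0],
    [[0.0028,0,0],0],
    [[0.0028,0,0],0],
    [[0.0028,0,0],0],
    [[0.0028,0,0],0],
    [[0.0028,0,0],0],
    [[0.0028,0,0],0]
  ]
}}

```text
clock: 8.4
position: [0.4626, -0.0354, 0.0555]
ee_rot: [0.997, 0.077, -0.001, -0.0]
ft_force: [-6.5, -1.4, 10.7]
grip_width: 0.182
```

```bash
python3 -c "
from h import *
v=grab('wrist','w6')
to([.4287+.0345*.988,-.0408+.0345*.153,.055],8.9)
cv2.imwrite('pics/w6c.png',cv2.resize(v['p'][220:400,380:640,::-1],None,fx=3,fy=3,interpolation=cv2.INTER_CUBIC))
"
```

```text
t 8.45 pos [ 0.4626 -0.0355  0.0555] phi 8.81 tool d [0.0002 0.0001 0.0005] spin -0.0016 tilt [-1.1e-03  3.0e-04 -1.0e+00] grip 0.185 F [-6.53 -1.08  9.72] j7 0.27
```

View pics/w6c.png

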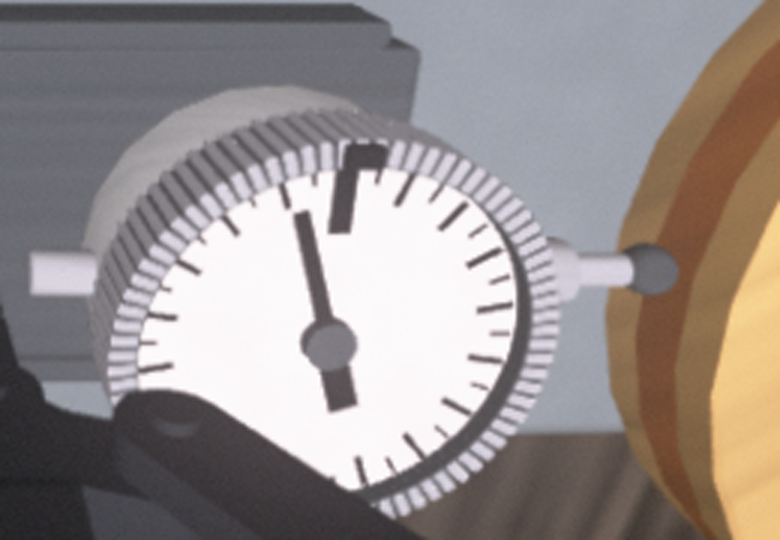

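The needle stands one division short of the zero mark, i.e. about 68° or 3.4 mm pressed; step 1 should be met. I release and lift.

Call:
{"op": "send_rows", "data": {
  "steps": [
    [[0,0,0],0],
    [[0,0,0],0],
    [[0,0,0],0],
    [[0,0,-0.02],0],
    [[0,0,-0.045],0],
    [[0,0,-0.07],0],
    [[0,0,-0.1],0],
    [[0,0,-0.13],0]
  ],
  "hand": 0.36
}}

```text
clock: 9.45
position: [0.463, -0.0353, 0.1862]
ee_rot: [0.997, 0.077, 0.0, -0.0]
ft_force: [0.6, 0.5, 0.0]
grip_width: 0.359
```

```bash
python3 -c "
from h import *
to([.6105,-.0048,.15],8.9)
v=grab('wrist','w7')
"
```

```text
t 9.45 pos [ 0.463  -0.0353  0.1862] phi 8.82 tool d [ 0.1505 -0.0075  0.0362] spin -0.0014 tilt [ 0.e+00  1.e-04 -1.e+00] grip 0.359 F [0.57 0.47 0.01] j7 0.13
```

View pics/w7.png

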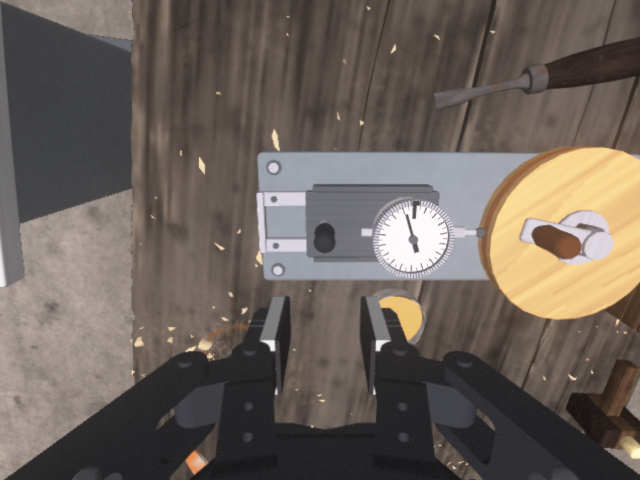

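Call:
{"op": "send_rows", "data": {
  "steps": [
    [[0.03,-0.002,0],0],
    [[0.07,-0.004,0.01],0],
    [[0.11,-0.006,0.02],0],
    [[0.135,-0.0075,0.03],0],
    [[0.1505,-0.0075,0.036],0],
    [[0.1505,-0.0075,0.036],0],
    [[0.1505,-0.0075,0.036],0],
    [[0.1505,-0.0075,0.036],0]
  ]
}}

```text
clock: 10.5
position: [0.6103, -0.005, 0.1498]
ee_rot: [0.997, 0.077, 0.0, -0.0]
ft_force: [-0.5, -0.2, 0.1]
grip_width: 0.362
```

```bash
python3 -c "
from h import *
v=grab('wrist','w8')
to([.6105,-.0048,.093],8.9)
"
```

```text
t 10.55 pos [ 0.6104 -0.0049  0.1498] phi 8.81 tool d [ 0.0001 -0.      0.0568] spin -0.0015 tilt [ 6.e-04  7.e-04 -1.e+00] grip 0.358 F [-0.3  -0.68  0.18] j7 0.3
```

View pics/w8.png

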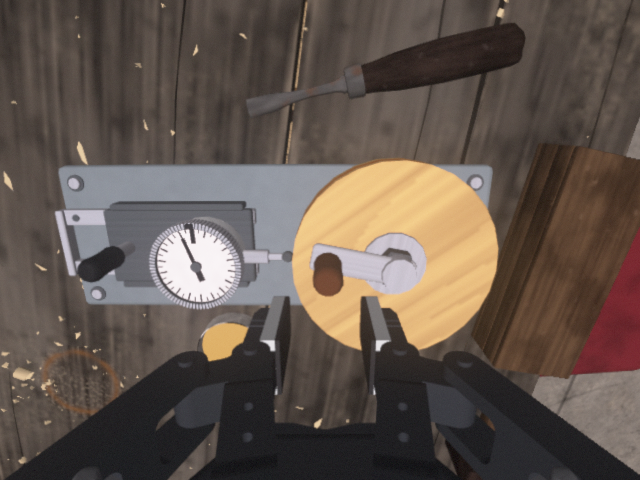

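The knob is centred between the pads (knob top near (328,283)). I'll re-measure hub and wheel centre from this second view before descending.

```bash
cat >> h.py <<'E'
from scipy.optimize import least_squares
def circ(P):
    r=least_squares(lambda q:np.hypot(P[:,0]-q[0],P[:,1]-q[1])-q[2],[*P[:,:2].mean(0),.05],loss="soft_l1",f_scale=.0005).x
    return r, np.std(np.hypot(P[:,0]-r[0],P[:,1]-r[1])-r[2])
E
python3 - <<'E'
from h import *
v=load("w8");w=load("w1");p=v["p"]
cv2.imwrite("pics/w8c.png",cv2.resize(p[140:370,280:510,::-1],None,fx=2.6,fy=2.6,interpolation=cv2.INTER_CUBIC))
E
```

```text
(no output)
```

View pics/w8c.png

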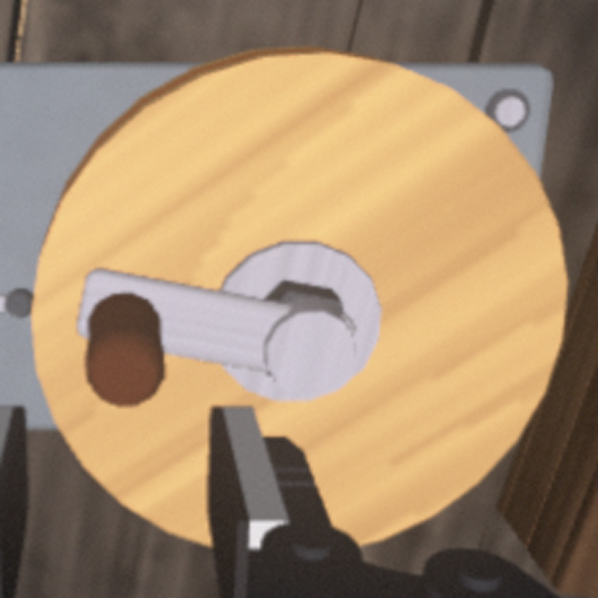

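Call:
{"op": "send_rows", "data": {
  "steps": [
    [[0,0,0.012],0],
    [[0,0,0.024],0],
    [[0,0,0.036],0],
    [[0,0,0.048],0],
    [[0,0,0.057],0],
    [[0,0,0.057],0],
    [[0,0,0.057],0],
    [[0,0,0.057],0]
  ]
}}

```text
clock: 11.55
position: [0.6109, -0.0048, 0.0928]
ee_rot: [0.997, 0.077, 0.0, -0.0]
ft_force: [0.0, 0.1, 0.5]
grip_width: 0.363
```

Call:
{"op": "send_rows", "data": {
  "steps": [
    [[0,0,0],0],
    [[0,0,0],0],
    [[0,0,0],0],
    [[0,0,0],0],
    [[0,0,0],0],
    [[0,0,0],0],
    [[0,0,0],0],
    [[0,0,0],0]
  ],
  "hand": 0.12,
  "force": 25
}}

```text
clock: 12.55
position: [0.6117, -0.0048, 0.0929]
ee_rot: [0.997, 0.077, 0.001, 0.0]
ft_force: [5.9, -0.4, -0.0]
grip_width: 0.181
```

Run:
```python
from h import *
to([.6105,-.0048,.093],8.9)
v=load("w8");w=load("w1")
f=lambda x,y:(280+x/2.6,140+y/2.6)
g=lambda x,y:(350+x/3.4,45+y/3.4)
for n,a,b in [("knob",f(126,367),g(153,257)),("hub",f(310,357),g(311,297))]: print(n,tri([v,w],[a,b]))
P=onz(v,[f(*q) for q in [(34,300),(45,240),(310,50),(390,63),(470,110),(530,180),(560,240),(568,300),(560,370),(530,440),(500,480),(200,545),(130,500),(80,440),(45,370)]],.065)
print("wheel",circ(P)); print("w1 wheel centre px ok; nail/washer:")
print(circ(onz(v,[f(*q) for q in [(300,241),(340,250),(370,280),(381,320),(370,360),(340,390),(300,401),(260,393),(235,375),(222,285),(255,250)]],.068)))
print(circ(onz(v,[f(*q) for q in [(310,310),(340,320),(355,350),(350,375),(330,393),(290,390),(268,365),(270,330)]],.0895)))
```

```text
t 12.55 pos [ 0.6117 -0.0048  0.0929] phi 8.83 tool d [-0.0012 -0.0001 -0.0001] spin -0.0012 tilt [ 2.5e-03  1.0e-04 -1.0e+00] grip 0.181 F [ 5.88 -0.39 -0.02] j7 0.33
knob (array([ 0.61186389, -0.00416621,  0.11395697]), [np.float64(0.0009254852681365354), np.float64(0.0009254852681365266)])
hub (array([ 0.65665043, -0.00554194,  0.09024395]), [np.float64(3.345619274347002e-05), np.float64(3.345619274333728e-05)])
wheel (array([ 0.66057221, -0.00787896,  0.06953757]), np.float64(0.001683314706805232))
w1 wheel centre px ok; nail/washer:
(array([ 0.65764371, -0.0053865 ,  0.02185542]), np.float64(0.0004912856893781447))
(array([ 0.65692521, -0.0049377 ,  0.01074003]), np.float64(0.0004711276274309665))
```

```bash
cat > arc.py <<'E'
from h import *
import sys
# args: th0(current commanded knob angle) th1 ; prints 8 rows relative
A=np.array([.657,-.0055]);phi=np.radians(8.82)
ex=np.array([np.cos(phi),np.sin(phi)]);ey=np.array([np.sin(phi),-np.cos(phi)])
cmd=np.array(eval(sys.argv[1]));t0,t1=map(float,sys.argv[2:4]);n=int(sys.argv[4])
for k in range(1,n+1):
    t=np.radians(t0+(t1-t0)*k/n);P=A+.045*np.array([np.cos(t),np.sin(t)]);d=P-cmd;print([round(float(d@ex),4),round(float(d@ey),4)],end=" ")
print("end",P.round(4))
E
python3 arc.py "[.6105,-.0049]" 179 134 7; python3 arc.py "[.6105,-.0049]" 179 84 14
```

```text
[0.0027, -0.0049] [0.0043, -0.0096] [0.0065, -0.0142] [0.0092, -0.0184] [0.0124, -0.0224] [0.016, -0.0259] [0.0199, -0.0291] end [0.6257 0.0269]
[0.0027, -0.0051] [0.0046, -0.0101] [0.007, -0.0149] [0.0099, -0.0193] [0.0134, -0.0234] [0.0173, -0.027] [0.0216, -0.0302] [0.0262, -0.0328] [0.0311, -0.0348] [0.0363, -0.0362] [0.0415, -0.0371] [0.0468, -0.0373] [0.0521, -0.0368] [0.0574, -0.0358] end [0.6617 0.0393]
```

Call:
{"op": "send_rows", "data": {
  "steps": [
    [[0.0027,-0.005],0],
    [[0.0043,-0.0096,0],0],
    [[0.0065,-0.0142,0],0],
    [[0.0092,-0.0184,0],0],
    [[0.0124,-0.0224,0],0],
    [[0.016,-0.0259,0],0],
    [[0.02,-0.0291,0],0],
    [[0.02,-0.0291,0],0]
  ]
}}

```text
invalid input at $.steps[0][0]: expected 3 numbers
```

Call:
{"op": "send_rows", "data": {
  "steps": [
    [[0.0027,-0.005,0],0],
    [[0.0043,-0.0096,0],0],
    [[0.0065,-0.0142,0],0],
    [[0.0092,-0.0184,0],0],
    [[0.0124,-0.0224,0],0],
    [[0.016,-0.0259,0],0],
    [[0.02,-0.0291,0],0],
    [[0.02,-0.0291,0],0]
  ]
}}

```text
clock: 13.55
position: [0.6267, 0.027, 0.0928]
ee_rot: [0.997, 0.077, 0.001, 0.0]
ft_force: [3.6, -1.1, 4.0]
grip_width: 0.181
```

```bash
python3 -c "
from h import *
v=grab('wrist','w9')
to([.6257,.0269,.093],8.82)
"
```

```text
t 13.6 pos [0.6267 0.027  0.0928] phi 8.83 tool d [-0.001  -0.     -0.0002] spin 0.0001 tilt [ 1.6e-03  1.0e-04 -1.0e+00] grip 0.183 F [ 3.85 -1.73  4.11] j7 0.29
```

View pics/w9.png

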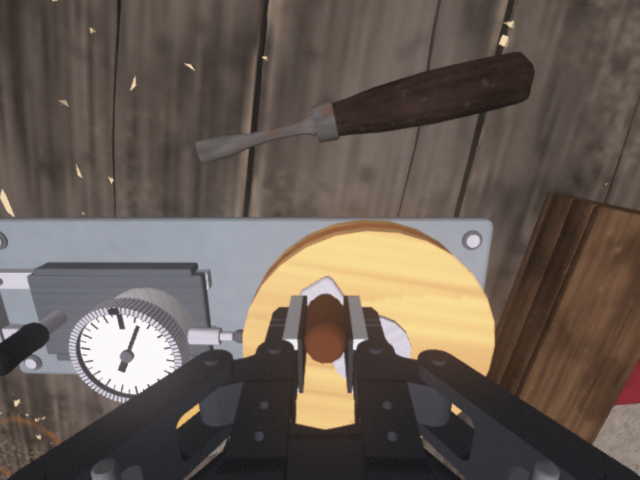

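The wheel has turned 45°; dial centre at (126,356), needle tip near (139,326), past the zero mark at (121,317), so the press is growing. I read it and carry on.

```bash
python3 -c "
from h import *
v=load('w9');ndl(v,(126.5,355.5),(139,326),(121.5,322))
"; python3 arc.py "[.6257,.0269]" 134 84 7
```

```text
needle cw deg 118.6 mm 5.93 r 20.5
zero cw deg 92.7 mm 4.64 r 20.3
dial [ 0.5283 -0.0251  0.0725]
[0.0048, -0.0029] [0.0099, -0.0052] [0.0153, -0.0069] [0.0208, -0.0079] [0.0264, -0.0082] [0.032, -0.0078] [0.0375, -0.0067] end [0.6617 0.0393]
```

Call:
{"op": "send_rows", "data": {
  "steps": [
    [[0.0048,-0.0029,0],0],
    [[0.0099,-0.0052,0],0],
    [[0.0153,-0.0069,0],0],
    [[0.0208,-0.0079,0],0],
    [[0.0264,-0.0082,0],0],
    [[0.032,-0.0078,0],0],
    [[0.0375,-0.0067,0],0],
    [[0.0375,-0.0067,0],0]
  ]
}}

```text
clock: 14.6
position: [0.6622, 0.0383, 0.0928]
ee_rot: [0.997, 0.076, 0.0, 0.0]
ft_force: [0.4, -3.7, 7.7]
grip_width: 0.182
```

```bash
python3 -c "
from h import *
v=grab('wrist','w10')
to([.6617,.0393,.093],8.82)
cv2.imwrite('pics/w10c.png',cv2.resize(v['p'][260:460,0:250,::-1],None,fx=3,fy=3,interpolation=cv2.INTER_CUBIC))
"; python3 arc.py "[.6617,.0393]" 84 50 6
```

```text
t 14.65 pos [0.6622 0.0383 0.0928] phi 8.77 tool d [-0.0003 -0.0011 -0.0002] spin -0.0009 tilt [ 4.e-04 -8.e-04 -1.e+00] grip 0.182 F [ 0.34 -4.55  6.27] j7 0.28
[0.0042, 0.0014] [0.0083, 0.0032] [0.0122, 0.0053] [0.0159, 0.0078] [0.0193, 0.0107] [0.0224, 0.0139] end [0.6859 0.029 ]
```

View pics/w10c.png

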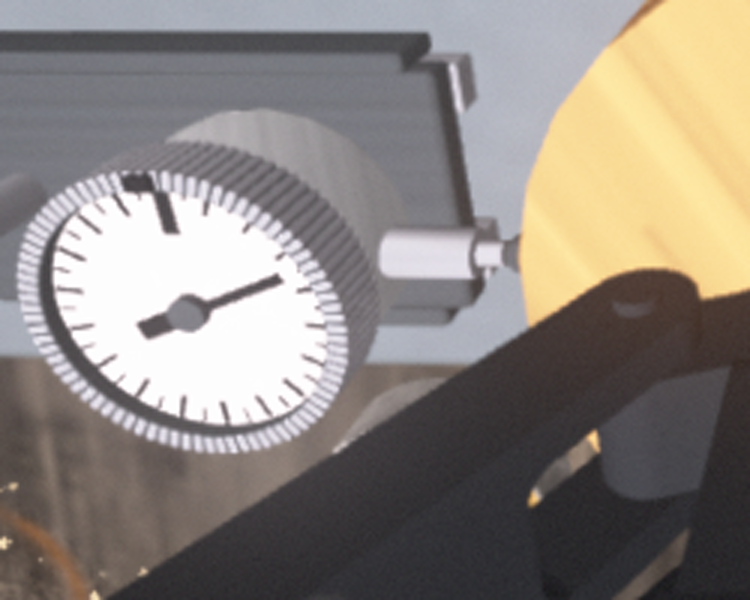

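```bash
python3 -c "
from h import *
v=load('w10');f=lambda x,y:(x/3,260+y/3)
ndl(v,f(189,313),f(282,278),f(168,212))
"
```

```text
needle cw deg 157.9 mm 7.9 r 20.5
zero cw deg 93.3 mm 4.66 r 20.9
dial [ 0.5285 -0.0255  0.0725]
```

```bash
python3 arc.py "[.6617,.0393]" 84 44 7
```

```text
[0.0043, 0.0014] [0.0084, 0.0032] [0.0123, 0.0054] [0.016, 0.0079] [0.0194, 0.0108] [0.0225, 0.0141] [0.0253, 0.0176] end [0.6894 0.0258]
```

Call:
{"op": "send_rows", "data": {
  "steps": [
    [[0.0043,0.0014,0],0],
    [[0.0084,0.0032,0],0],
    [[0.0123,0.0054,0],0],
    [[0.016,0.0079,0],0],
    [[0.0194,0.0108,0],0],
    [[0.0225,0.0141,0],0],
    [[0.0253,0.0176,0],0],
    [[0.0253,0.0176,0],0]
  ]
}}

```text
clock: 15.65
position: [0.6892, 0.0249, 0.0928]
ee_rot: [0.997, 0.076, -0.001, 0.0]
ft_force: [-2.3, -2.9, 9.2]
grip_width: 0.181
```

```bash
python3 -c "
from h import *
v=grab('wrist','w11')
to([.6894,.0258,.093],8.82)
cv2.imwrite('pics/w11c.png',cv2.resize(v['p'][240:440,0:250,::-1],None,fx=3,fy=3,interpolation=cv2.INTER_CUBIC))
s=grab('side','s11')
cv2.imwrite('pics/s11c.png',cv2.resize(s['p'][225:365,245:455,::-1],None,fx=3.8,fy=3.8,interpolation=cv2.INTER_CUBIC))
"
```

```text
t 15.7 pos [0.6892 0.0249 0.0928] phi 8.77 tool d [ 0.0003 -0.0009 -0.0002] spin -0.0009 tilt [-1.e-03 -5.e-04 -1.e+00] grip 0.183 F [-2.52 -3.87  8.03] j7 0.31
```

View pics/w11c.png

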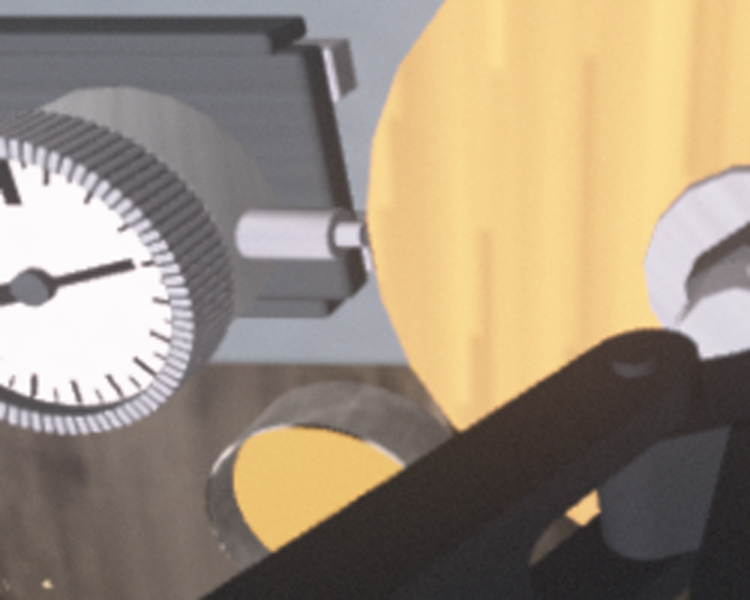

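View pics/s11c.png

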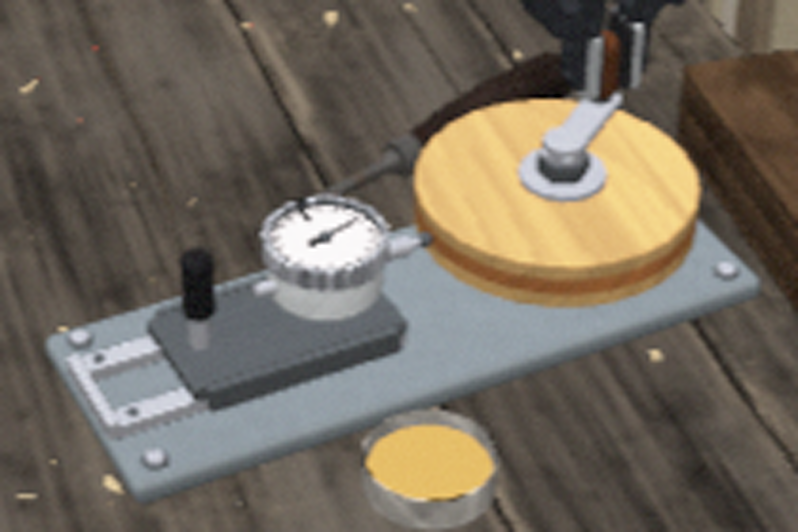

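```bash
python3 -c "
from h import *
v=load('w11');f=lambda x,y:(x/3,240+y/3)
ndl(v,f(33,286),f(133,265),f(10,186))
"
```

```text
needle cw deg 167.0 mm 8.35 r 20.3
zero cw deg 94.2 mm 4.71 r 19.7
dial [ 0.5284 -0.0253  0.0725]
```

```bash
python3 -c "
from h import *
v=load('w6');f=lambda x,y:(380+x/3,220+y/3)
ndl(v,f(328,343),f(302,213),f(343,213))
t=np.radians([0,45,95,135]);p=np.array([3.42,5.72,7.66,8.07])
for tt in (t,np.radians([0,45,96,136.5])):
  r=least_squares(lambda q:q[0]+3*np.cos(tt-q[1])-p,[5,2.]);print(r.x[0]+3,np.degrees(r.x[1]),r.fun)
"
```

```text
needle cw deg 72.1 mm 3.61 r 20.0
zero cw deg 87.5 mm 4.38 r 19.1
dial [ 0.5284 -0.0252  0.0725]
8.097990304812813 123.86876996184694 [ 0.00611246 -0.04283927  0.06517376 -0.02844695]
8.10216595167016 124.10397976110544 [ 7.64209875e-05 -5.07523411e-02  8.84483940e-02 -3.77724739e-02]
```

The sinusoid fits to 0.07 mm: peak at 124° of turn, press there about 8.1 mm. I turn back 11°.

```bash
python3 arc.py "[.6894,.0258]" 44 55 3
```

```text
[-0.0018, -0.0023] [-0.0036, -0.0044] [-0.0057, -0.0065] end [0.6828 0.0314]
```

Call:
{"op": "send_rows", "data": {
  "steps": [
    [[-0.0018,-0.0023,0],0],
    [[-0.0036,-0.0044,0],0],
    [[-0.0057,-0.0065,0],0],
    [[-0.0057,-0.0065,0],0],
    [[-0.0057,-0.0065,0],0],
    [[-0.0057,-0.0065,0],0],
    [[-0.0057,-0.0065,0],0],
    [[-0.0057,-0.0065,0],0]
  ]
}}

```text
clock: 16.75
position: [0.6827, 0.0305, 0.0928]
ee_rot: [0.997, 0.076, -0.0, 0.0]
ft_force: [-2.5, -4.0, 8.6]
grip_width: 0.184
```

Call:
{"op": "send_rows", "data": {
  "steps": [
    [[0,0,0],0],
    [[0,0,0],0],
    [[0,0,0],0],
    [[0,0,-0.02],0],
    [[0,0,-0.045],0],
    [[0,0,-0.07],0],
    [[0,0,-0.09],0],
    [[0,0,-0.11],0]
  ],
  "hand": 0.36,
  "force": 20
}}

```text
clock: 17.75
position: [0.683, 0.0314, 0.2039]
ee_rot: [0.997, 0.077, 0.0, -0.0]
ft_force: [-0.8, -0.4, 0.2]
grip_width: 0.362
```

```bash
python3 -c "
from h import *
v=grab('wrist','w12')
to([.528,-.0255,.12],-48)
"
```

```text
t 17.8 pos [0.6841 0.0313 0.2066] phi 8.82 tool d [-0.1633  0.0322  0.086 ] spin 0.9917 tilt [ 3.7e-03  6.0e-04 -1.0e+00] grip 0.359 F [0.07 0.07 2.12] j7 0.26
```

View pics/w12.png

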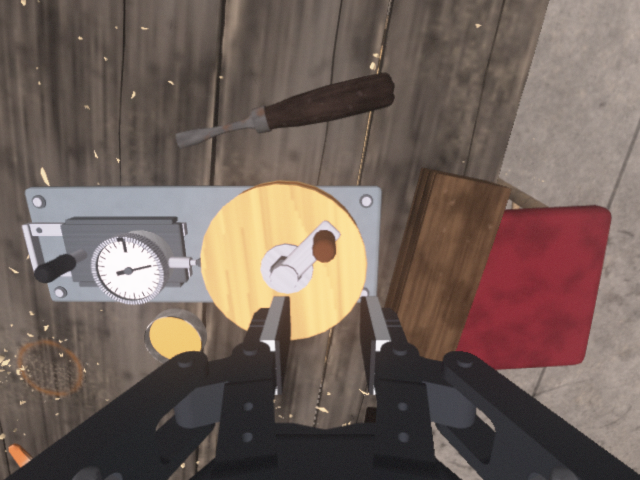

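Call:
{"op": "send_rows", "data": {
  "steps": [
    [[-0.025,0.005,0],0.15],
    [[-0.055,0.011,0],0.32],
    [[-0.085,0.017,0.01],0.48],
    [[-0.115,0.023,0.03],0.64],
    [[-0.14,0.028,0.045],0.8],
    [[-0.16,0.032,0.06],0.922],
    [[-0.162,0.032,0.063],0.922],
    [[-0.162,0.032,0.063],0.922]
  ],
  "hand": 0.9
}}

```text
clock: 18.8
position: [0.5286, -0.0245, 0.1398]
ee_rot: [0.928, -0.373, 0.0, -0.0]
ft_force: [0.0, 0.7, 0.2]
grip_width: 0.9
```

```bash
python3 -c "
from h import *
v=grab('wrist','w13')
to([.5283,-.0253,.05],-44)
"
```

```text
t 18.85 pos [ 0.5289 -0.0246  0.1399] phi -43.83 tool d [-0.      0.001   0.0899] spin 0.0029 tilt [ 0.0011 -0.     -1.    ] grip 0.9 F [ 0.57  0.18 -0.42] j7 -0.6
```

View pics/w13.png

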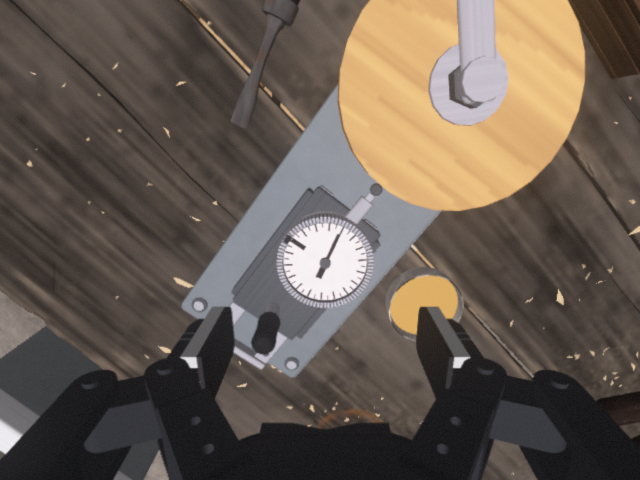

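The dial centre is at (325,263), between the open fingers; needle tip near (337,235), zero bar about (294,242). I check the centre and angles from here.

```bash
python3 -c "
from h import *
v=load('w13');a=load('w12')
c=v['p'][200:320,265:385,::-1];cv2.imwrite('pics/w13c.png',cv2.resize(c,None,fx=5,fy=5,interpolation=cv2.INTER_CUBIC))
c=a['p'][225:315,80:180,::-1];cv2.imwrite('pics/w12c.png',cv2.resize(c,None,fx=5,fy=5,interpolation=cv2.INTER_CUBIC))
"
```

```text
(no output)
```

View pics/w13c.png

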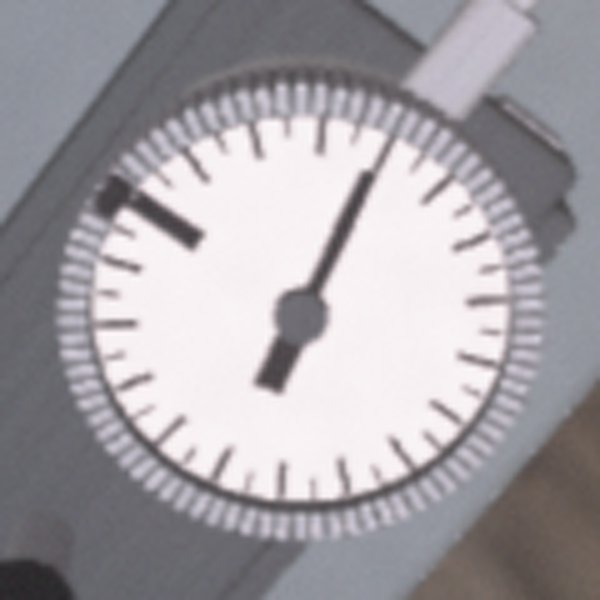

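View pics/w12c.png

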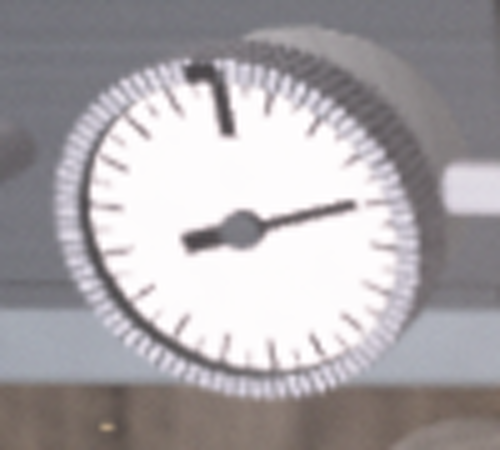

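```bash
python3 -c "
from h import *
v=load('w13');f=lambda x,y:(265+x/5,200+y/5)
ndl(v,f(301,316),f(370,172),f(165,215))
a=load('w12');g=lambda x,y:(80+x/5,225+y/5)
ndl(a,g(241,229),g(356,204),g(221,112))
print(tri([v,a],[f(301,316),g(241,229)]))
"
```

```text
needle cw deg 166.8 mm 8.34 r 20.4
zero cw deg 91.0 mm 4.55 r 21.2
dial [ 0.5283 -0.0256  0.0725]
needle cw deg 167.4 mm 8.37 r 20.4
zero cw deg 90.4 mm 4.52 r 20.3
dial [ 0.5284 -0.0255  0.0725]
(array([ 0.52822556, -0.02569651,  0.07215492]), [np.float64(1.4961260875275437e-05), np.float64(1.4961260875288827e-05)])
```

Both views agree: dial centre (0.5283, −0.0256), height 72.2 mm, zero mark 76° behind the needle. I descend round the bezel.

Call:
{"op": "send_rows", "data": {
  "steps": [
    [[0,0.0012,0.02],0],
    [[0,0.0012,0.035],0],
    [[0,0.0012,0.05],0],
    [[0,0.0012,0.062],0],
    [[0,0.0012,0.074],0],
    [[0,0.0012,0.083],0],
    [[0,0.0012,0.09],0],
    [[0,0.0012,0.09],0]
  ]
}}

```text
clock: 19.85
position: [0.5268, -0.026, 0.0489]
ee_rot: [0.927, -0.375, -0.0, 0.0]
ft_force: [-0.9, -0.1, -0.4]
grip_width: 0.899
```

```bash
python3 -c "
from h import *
v=grab('wrist','w14')
to([.5283,-.0256,.05],-44)
s=grab('side','s14')
cv2.imwrite('pics/s14c.png',cv2.resize(s['p'][225:365,245:455,::-1],None,fx=3.8,fy=3.8,interpolation=cv2.INTER_CUBIC))
"
```

```text
t 19.9 pos [ 0.5271 -0.026   0.0493] phi -44.01 tool d [ 0.0006 -0.0011 -0.0007] spin -0.0002 tilt [ 0. -0. -1.] grip 0.902 F [-0.06 -0.02  0.45] j7 -0.49
```

View pics/w14.png

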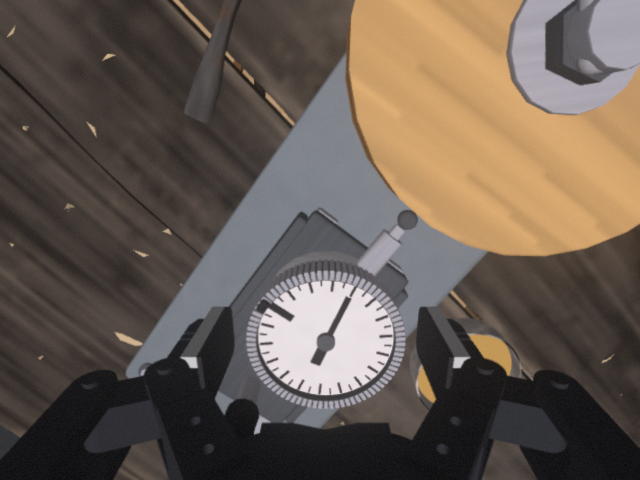

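View pics/s14c.png

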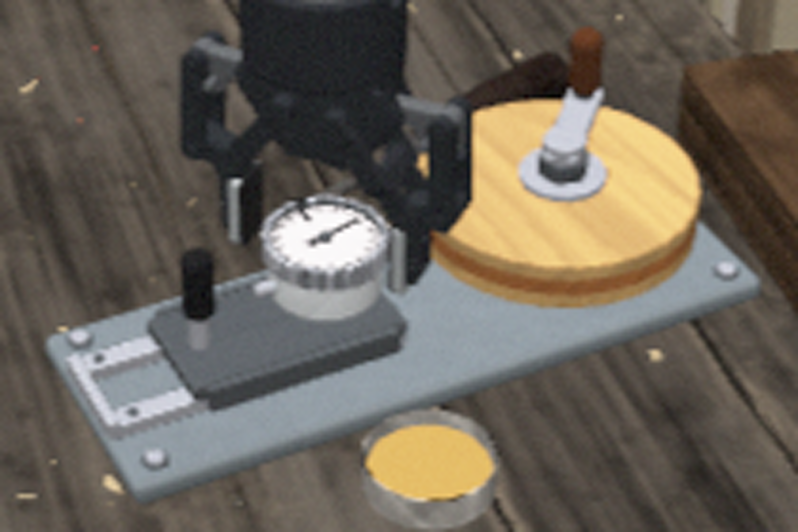

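The ring (columns 247–405) is centred between the pads (232 and 420), and everything is clear. I correct 1 mm and close gently.

Call:
{"op": "send_rows", "data": {
  "steps": [
    [[0.0005,-0.001,0],0],
    [[0.0005,-0.001,0],0],
    [[0.0005,-0.001,0],0],
    [[0.0005,-0.001,0],0],
    [[0.0005,-0.001,0],0],
    [[0.0005,-0.001,0],0],
    [[0.0005,-0.001,0],0],
    [[0.0005,-0.001,0],0]
  ],
  "hand": 0.65,
  "force": 20
}}

```text
clock: 20.95
position: [0.5283, -0.0252, 0.0498]
ee_rot: [0.927, -0.375, -0.0, -0.0]
ft_force: [-3.0, 0.5, 4.5]
grip_width: 0.69
```

```bash
python3 -c "
from h import *
to([.5283,-.0256,.05],-120)
v=grab('wrist','w15')
"
```

```text
t 20.95 pos [ 0.5283 -0.0252  0.0498] phi -43.99 tool d [ 0.0003  0.0003 -0.0002] spin 1.3267 tilt [ 2.e-04  8.e-04 -1.e+00] grip 0.69 F [-3.04  0.47  4.54] j7 -0.49
```

View pics/w15.png

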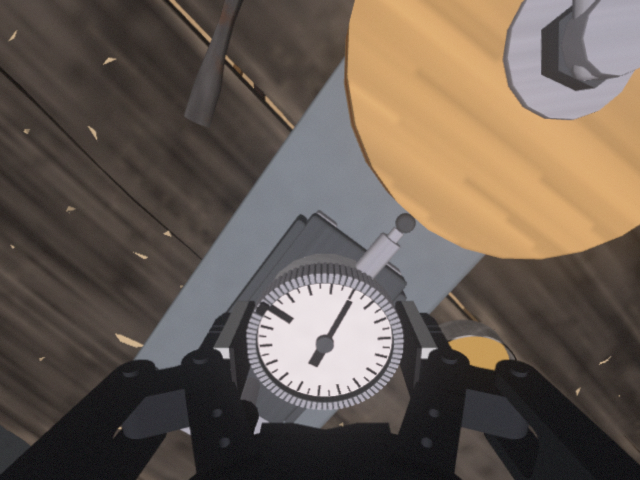

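The ring is gripped (58.7 mm) and the needle hasn't moved. I turn it clockwise in two calls.

Call:
{"op": "send_rows", "data": {
  "steps": [
    [[0,0,0],0.05],
    [[0,0,0],0.14],
    [[0,0,0],0.23],
    [[0,0,0],0.32],
    [[0,0,0],0.41],
    [[0,0,0],0.5],
    [[0,0,0],0.59],
    [[0,0,0],0.66]
  ]
}}

```text
clock: 22.0
position: [0.5283, -0.0254, 0.0498]
ee_rot: [0.755, -0.656, -0.0, -0.0]
ft_force: [-2.3, 0.7, 5.0]
grip_width: 0.694
```

```bash
python3 -c "
from h import *
to([.5283,-.0256,.05],-120)
v=grab('wrist','w16')
to([.5283,-.0256,.05],-120)
"
```

```text
t 22.0 pos [ 0.5283 -0.0254  0.0498] phi -81.95 tool d [ 0.0002  0.0001 -0.0002] spin 0.6641 tilt [ 4.e-04  5.e-04 -1.e+00] grip 0.694 F [-2.34  0.68  5.01] j7 -1.07
t 22.05 pos [ 0.5284 -0.0254  0.0498] phi -82.14 tool d [ 0.0002  0.0001 -0.0002] spin 0.6608 tilt [ 3.e-04  4.e-04 -1.e+00] grip 0.69 F [-2.45  0.82  6.13] j7 -1.07
```

View pics/w16.png

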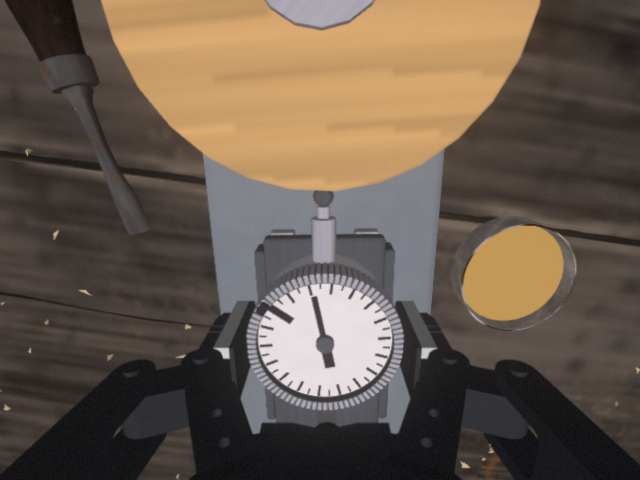

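The bezel turns without slip: the zero bar is still at (278,313) in the picture and the needle tip is now at (314,297).

```bash
python3 -c "
from h import *
v=load('w16')
ndl(v,(325,343.5),(314,297),(280,313.5))
"
```

```text
needle cw deg 169.2 mm 8.46 r 20.1
zero cw deg 128.3 mm 6.42 r 21.2
dial [ 0.5285 -0.0253  0.0725]
```

Call:
{"op": "send_rows", "data": {
  "steps": [
    [[0,0,0],0.06],
    [[0,0,0],0.15],
    [[0,0,0],0.24],
    [[0,0,0],0.33],
    [[0,0,0],0.42],
    [[0,0,0],0.5],
    [[0,0,0],0.58],
    [[0,0,0],0.63]
  ]
}}

```text
clock: 23.05
position: [0.5283, -0.0256, 0.0498]
ee_rot: [-0.515, 0.857, 0.0, 0.0]
ft_force: [-2.4, -0.5, 6.2]
grip_width: 0.69
```

```bash
python3 -c "
from h import *
v=grab('wrist','w17')
to([.5283,-.0256,.05],-120)
cv2.imwrite('pics/w17c.png',cv2.resize(v['p'][240:420,230:430,::-1],None,fx=3.3,fy=3.3,interpolation=cv2.INTER_CUBIC))
"
```

```text
t 23.1 pos [ 0.5283 -0.0256  0.0498] phi -118.15 tool d [ 0.      0.     -0.0002] spin 0.0324 tilt [ 2.e-04  2.e-04 -1.e+00] grip 0.694 F [-2.66  0.18  7.6 ] j7 -1.6
```

View pics/w17c.png

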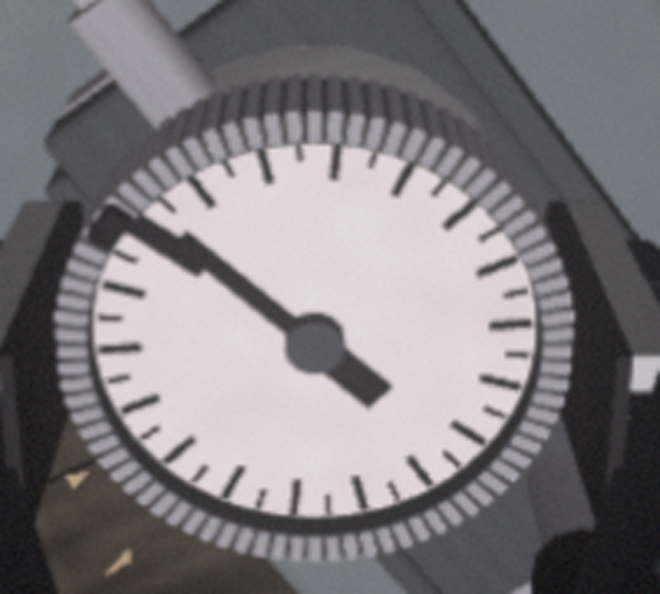

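The needle tip (185,238 in the crop) is on the bar's far edge, about 4–5° past its middle. I nudge 0.08 rad more.

Call:
{"op": "send_rows", "data": {
  "steps": [
    [[0,0,0],0.04],
    [[0,0,0],0.08],
    [[0,0,0],0.08],
    [[0,0,0],0.08],
    [[0,0,0],0.08],
    [[0,0,0],0.08],
    [[0,0,0],0.08],
    [[0,0,0],0.08]
  ]
}}

```text
clock: 24.1
position: [0.5283, -0.0256, 0.0498]
ee_rot: [-0.481, 0.877, 0.0, 0.0]
ft_force: [-2.2, -0.2, 5.5]
grip_width: 0.696
```

```bash
python3 -c "
from h import *
v=grab('wrist','w18')
to([.5283,-.0256,.05],-120)
cv2.imwrite('pics/w18c.png',cv2.resize(v['p'][240:420,230:430,::-1],None,fx=3.3,fy=3.3,interpolation=cv2.INTER_CUBIC))
"
```

```text
t 24.15 pos [ 0.5283 -0.0256  0.0498] phi -122.49 tool d [ 0.     -0.     -0.0002] spin -0.0434 tilt [ 2.e-04  4.e-04 -1.e+00] grip 0.691 F [-2.99 -0.29  6.31] j7 -1.66
```

View pics/w18c.png

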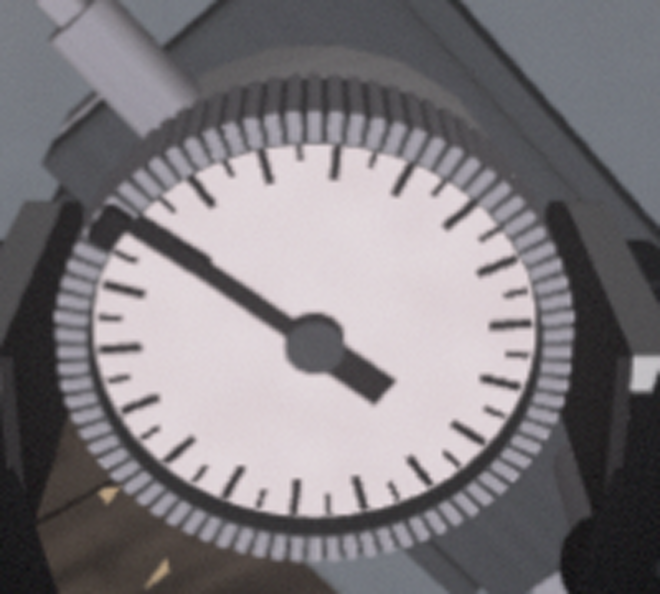

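The needle now lies along the bar. I open and lift off.

Call:
{"op": "send_rows", "data": {
  "steps": [
    [[0,0,0],0],
    [[0,0,0],0],
    [[0,0,0],0],
    [[0,0,-0.01],0],
    [[0,0,-0.03],0],
    [[0,0,-0.055],0],
    [[0,0,-0.085],0],
    [[0,0,-0.12],0]
  ],
  "hand": 0.88
}}

```text
clock: 25.15
position: [0.528, -0.0259, 0.1712]
ee_rot: [-0.481, 0.877, -0.0, -0.0]
ft_force: [0.1, 0.9, 0.7]
grip_width: 0.875
```

Call:
{"op": "send_rows", "data": {
  "steps": [
    [[0,0,-0.02],0],
    [[0,0,-0.04],0],
    [[0,0,-0.06],0],
    [[0,0,-0.08],0],
    [[0,0,-0.08],0],
    [[0,0,-0.08],0],
    [[0,0,-0.08],0],
    [[0,0,-0.08],0]
  ]
}}

```text
clock: 26.15
position: [0.5279, -0.0256, 0.2488]
ee_rot: [-0.481, 0.877, 0.0, -0.0]
ft_force: [-0.1, 0.2, 0.1]
grip_width: 0.88
```

```bash
python3 -c "
from h import *
to([.5283,-.0256,.05],-120)
v=grab('wrist','w19')
s=grab('side','s19')
cv2.imwrite('pics/s19c.png',cv2.resize(s['p'][225:365,245:455,::-1],None,fx=3.8,fy=3.8,interpolation=cv2.INTER_CUBIC))
"
```

```text
t 26.15 pos [ 0.5279 -0.0256  0.2488] phi -122.51 tool d [-0.0004 -0.0005  0.1988] spin -0.0437 tilt [-8.e-04 -4.e-04 -1.e+00] grip 0.88 F [-0.14  0.25  0.1 ] j7 -1.95
```

View pics/w19.png

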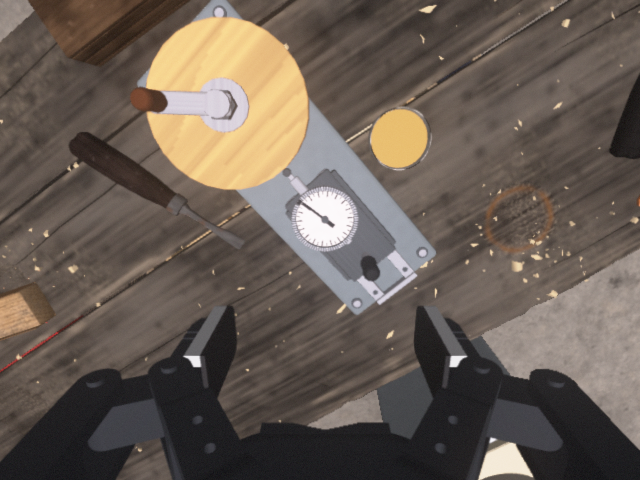

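View pics/s19c.png

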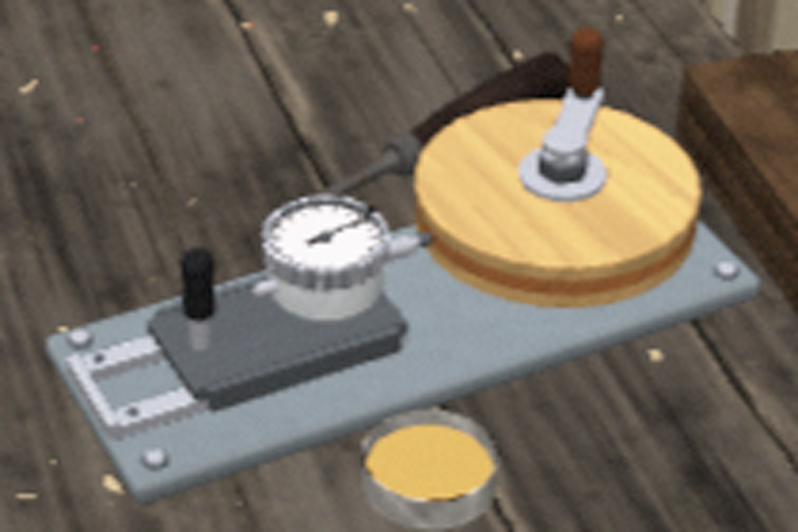

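Run:
```python
from h import *
v=load("w19");p=v["p"]
cv2.imwrite('pics/w19c.png',cv2.resize(p[175:265,280:370,::-1],None,fx=6,fy=6,interpolation=cv2.INTER_CUBIC))
H,S,V=cv2.split(cv2.cvtColor(p,cv2.COLOR_RGB2HSV))
m=((H>10)&(H<32)&(S>70)&(V>130)).astype(np.uint8);m[:,320:]=0;m[200:]=0;m[:,:140]=0
m=cv2.morphologyEx(m,cv2.MORPH_OPEN,np.ones((3,3)))
c=max(cv2.findContours(m,cv2.RETR_EXTERNAL,cv2.CHAIN_APPROX_NONE)[0],key=cv2.contourArea)
r,e=circ(onz(v,c.reshape(-1,2),.065));print("wheel",r.round(4),e)
A=np.array([.657,-.0055]);d=r[:2]-A;print("high dir",np.degrees(np.arctan2(d[1],d[0]))%360,"off",np.hypot(*d),"want 188.8")
```

```text
wheel [ 0.6537 -0.0068  0.0689] 0.019268332360937068
high dir 201.3044758981779 off 0.003546227597277862 want 188.8
```

View pics/w19c.png

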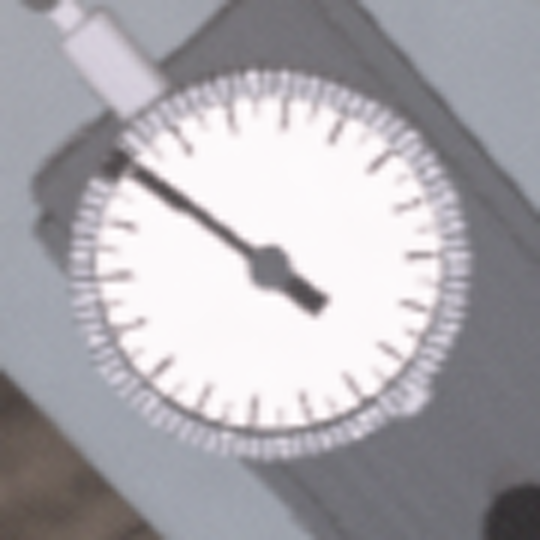

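The final pictures show the needle on the zero bar, the gripper clear, and the tin and chisel unmoved. I'm handing in.

```bash
python3 -c "
from h import *
v=load('w19');f=lambda x,y:(280+x/6,175+y/6)
ndl(v,f(269,266),f(160,185),f(155,180))
t=np.radians([0,45,95,135,124]);p=np.array([-17.5,25.9,64.6,72.8,76.4])/20
r=least_squares(lambda q:q[0]+3*np.cos(t-q[1])-p,[0,2.]);print(np.degrees(r.x[1]),r.fun.round(2))
print(manip.hand_in())"
```

```text
needle cw deg 168.7 mm 8.43 r 20.5
zero cw deg 169.1 mm 8.45 r 21.6
dial [ 0.528  -0.0255  0.0725]
123.98104787709268 [-0.07  0.01  0.12  0.03 -0.09]
the job is handed in; nothing more can be done
None
```

The job is handed in with the high spot at the plunger and the bezel's zero mark on the needle. All of it took about 26 s of the 72 s.

**What I did:**
- I gripped the thumb post and slid the gauge in until the plunger was pressed 3.4 mm at the wheel's starting angle.
- I cranked the wheel clockwise and read the needle at four angles. A 3 mm run-out curve put the high spot 124° from the start, so I left the wheel there.
- I gripped the bezel at 20 N and turned it clockwise about 80° in steps until its zero mark met the needle. Then I let go and lifted clear.

**Last checks:**
- **Needle and zero mark:** they stand at 168.7° and 169.1°, so they agree to within 0.5°.
- **Plunger:** it is pressed in about 8.3 mm, between the 5.8 mm needed and the 12.8 mm limit.
- **High spot:** a repeat fit with five readings gave 124.0°, with errors up to 0.12 mm.
- **Bystanders:** the tin and chisel look unmoved in the last pictures. The arm never went near the sanding block, but I did not check it separately.

**Disagreement:** a direct picture fit of the wheel's rim put the high spot about 12° from the plunger. That fit was poor and still within the roughly 20° allowed, so I went by the needle readings. I did not check the high spot any other way after letting go.

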